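Clamp a work tile in the clay jig and lock the bar with the thumb wedge

ROBOT

A 6-joint arm with a two-finger parallel gripper is mounted at the origin on the work surface. World frame = base frame: x ahead of the robot, y to its left, z up, the work surface at z = 0. Lengths are in mm, angles in rad, forces in N, time in s.
With the tool pointing down it reaches from about 275 to 850 mm from the base axis. Payload 5.2 kg.
Tool frame: the origin (TCP) lies on the centre line of the jaws, within the pads' length; the fingertips stand 25 mm ahead of it and the grasp point (between the pads) lies 6 mm ahead of it; z points along the fingers, y is the line along which they close (so a half turn about z gives the same grasp; the last joint's range is limited). The gripper opens to 85 mm and grips with 20 to 120 N. Pads are 22 mm wide; open, the fingers measure 114 mm over their backs; the gripper's body (76 mm by 85 mm) begins 54 mm behind the grasp point. The pads swing forward as they close: fully open they stand 13 mm farther back than shut.
Start: joints at [-1.339, 0.259, 1.535, -0, 1.348, -0.203], TCP at [231.697, -498.821, 256.31] pointing down, gripper open.
Joint ranges: [-3.14, 3.14], [-0.91, 2.08], [0.19, 2.58], [-1.22, 4.36], [0.22, 2.71], [-3.12, 3.12]. Speed limits (rad/s): [2.57, 2.57, 3.14, 3.14, 3.14, 3.14].

INTERFACE

Orientations are given as a unit quaternion [x, y, z, w].
In Python, from station import ctrl gives the robot as it stands.
- The arm moves only by the tool arm_command, never from a script. Its argument "rows" is a list of rows, each a list of 6 numbers: the shift along the tool's x, y, z as a fraction of full scale, then the turn, a rotation vector about the tool's x, y, z as a fraction of full scale. A call has 1 to 8 rows; each row is the pose to reach, as a shift and turn from the pose commanded when the call began, along the tool's axes at that moment; what a row does not reach only later rows make up. Full scale, the value 1, is 0.12 m for a shift and 90 degrees for a turn. A row lasts 1/10 s, in which the tool goes at most 50 mm and 8.59 degrees, less where a joint would pass 70% of its speed; a pose out of reach is approached as far as the arm can. A call with a number of a shift or a turn outside -1 to 1 is refused whole. A call with a gripper value outside its range is refused whole. "jaw" is the opening, from 0 (shut) to 1 (fully open), set as the call begins (left out, the last holds). The fingers move at their own pace and stop on an object; "newtons" is the grip in N (left out, the last holds). Time passes only in rows, so rows that repeat a pose let the fingers close. It gives the time, the measured TCP pose, the force, the opening and the grip force at its end, in the units of the state.
- ctrl.observe(): the state, without advancing time (a new reading comes with each control period).
- ctrl.capture(name): name is "side" or "top"; returns a dict with "image" (384x512x3 uint8, red, green, blue), "depth" (384x512 float32, mm along the optical axis (not along the pixel's ray), 0 where there is no reading), "K" (3x3 intrinsics, pixels), "k1" (the pictures are not rectified: a ray, as slopes to the right and down, at radius r is drawn at 1 + k1 r^2 times it, then the intrinsics apply), "rvec" (rotation vector, rad) and "tvec" (3), from world to camera coordinates, as OpenCV has them. Camera axes: x right, y down, z forward; pixel columns grow to the right and rows downward; lengths in mm; the calibration is good to about 2 mm. A picture is of the moment at which its call begins.
- ctrl.sign_off(): hands the job in; it is judged then, once.
Trained networks look in the newest picture that a camera, given by its name, has taken for a name from the list of things; names that differ only in an ending like _2 or _b are one class to them, and where a whole thing is asked for, a point or a joint stands for the part that bears it (a point fixed in the world has none). Each returns a list of dicts, best first, with "p" (0 to 1); they miss things now and then, are a little off and sometimes report something else, mostly with a low value. They report only what shows in the picture. A call takes as long as a camera call. They do not tell look-alikes from the thing itself.
- ctrl.look_for(camera, name): "location" ([column, row] in pixels, amid what is visible of it).
- ctrl.regions_of(camera, name): "pixels" (384x512 bool, what is visible of it) and "location" ([column, row] in pixels, amid what is visible of it).
The state is a dict: "time_s": time; "joint_positions": joint angles; "dq": joint speeds; "tau": joint torques, N m; "eef_pos": TCP position; "tcp_rot": TCP orientation; "ft_force": force on the tool from outside, world axes, zero at the start; "wrist_torque": the same for the moment, N m; "gripper_width": opening from 0.0 (shut) to 1.0 (fully open); "grasp_force": force on a finger pad.
Only numpy, scipy, OpenCV 4.12 (cv2) and the standard library are available. Lean on these libraries where they do the work, as an engineer would, in place of code of your own. Each camera call takes 0.05 s, during which the arm holds its last target. There are 200 camera calls.

TASK

Slide the metal bar of the jig along by its grip until it has pushed the white tile fully home and square against the wooden fence. Then slide the wooden thumb wedge along its ramp, below the light bar, until it jams firmly against the side of the bar so that the tile stays clamped, let go and stand clear. Leave the bowl, the tub and the jar where they are.

Things in the scene. Friction and masses are not known exactly. Their poses are not given: they have to be found in the camera images.
- jig: Clamping jig, fixed to the table: plywood board 12 mm thick, x -110..90, y -210..210 mm about the origin (on the table, under the board). z up; y is the clamping direction, towards the fence; x points back towards the robot, within 0.3 rad. A guide strip along the bar's far side is at x -70..-58, y -200..-10, top z 32 mm. Captive bar and wedge keep the jig's axes and never lift or turn.
- fence (a point): Middle of the top edge of the inner face of the wooden fence, 110 mm long, which crosses the board's +y end. In the jig's frame: x -45, y 165, z 32 mm. The tile's edge must rest against this face.
- ramp (a point): End nearest the fence of the ramp face, on its top edge. The wooden ramp is 140 mm long, 22 mm thick, top z 36 mm; its face runs back from here 10 degrees skew of the jig's y. The wedge slides along it in direction (-0.174, 0.985, 0) of the jig's frame.
- light_bar (a point): Middle of the underside of the slim light bar that runs overhead along y for the whole 420 mm, in the jig's frame x -4..36, z 154..177 mm, on 14 mm posts at x 16, y -198 and 198. It hangs beside the wedge's tab (robot side), over the ramp: a gripper straight down on the tab strikes it, so its body must lean towards the jig's -x (away from the robot), 30 to 45 degrees from vertical.
- bar: Aluminium sliding bar, slides only along the jig's y; friction 1.5 N, stays where left. Origin in its upright 22 x 22 mm grip block, 20 mm below the block's top, 34 mm above the bar. Head 80 mm wide, its front face 35 mm ahead (+y); stem 24 mm wide, y -155..15. In the jig's frame: x -45, z 62, y -30 when drawn back and +40 mm when the tile is clamped home (travel ends at +55).
- wedge: Light-wood thumb wedge, 100 mm long, top z 36; slides only along the ramp; friction 1.2 N, stays where left. Origin in its upright 22 x 22 mm tab, 20 mm below the tab's top, 44 mm above the wedge. Drawn back it is at (-11.5, -120, 80) mm in the jig's frame; after about 55 mm of slide its flank meets the bar's stem and it jams; about 13 N of push along the ramp makes it hold (travel 75).
- tile: Loose white ceramic tile 90 x 90 x 10 mm, 0.2 kg, lying flat on the jig's board between the bar's head and the fence. Origin: centre of its underside; axes parallel to its edges. Home against the fence its centre is at y = 120 mm in the jig's frame.
- bead_bowl: Bystander: white ceramic bowl with beads, 100 mm across, 50 mm high. Origin: centre of its underside.
- clay_tub: Bystander: open clear plastic tub 110 x 130 x 50 mm. Origin: centre of its underside.
- glaze_jar: Bystander: jar 64 mm across, 90 mm high, with black lid. Origin: centre of its underside.
There are look-alikes about, which are no part of the job. There is more than one size of the tile; the job needs the middle-sized.

How it is judged (in metres and radians):
On the way, in this order (a step that is already met when the one before it is completed fails the run):
1. the bar has pushed the tile home against the fence (y of tile in the frame of jig above 0.117 m and y of bar in the frame of jig above 0.0365 m), for 0.2 s.
2. the wedge is jammed against the bar (contact force between wedge and bar above 4 N), for 0.2 s.
At the end, for the whole second after the job is handed in: The tile lies flat, within 3 mm of the fence, within 0.05 rad of square and 25 mm of the bar's line sideways; the bar is within 3.5 mm of its clamped position; the wedge stays jammed on the bar by itself with more than 4 N; bystanders within 30 mm of their places; all at rest (all of step 1 and y of tile in the frame of jig below 0.123 m and x of tile in the frame of jig between -0.07 and -0.02 m and z of tile in the frame of jig between 0.009 and 0.015 m and angle between the y axis of tile and the y axis of jig, either way round below 0.05 rad and angle between tile's own z axis and vertical below 0.06 rad and contact force between wedge and bar above 4 N and linear speed of each of tile, wedge below 0.01 m/s); the robot touches nothing.
It fails at once if the bowl, tub or jar is pushed more than 30 mm or knocked over (distance of any of bead_bowl, clay_tub, glaze_jar from where it was at the start of the episode above 0.03 m or angle between any of bead_bowl, clay_tub, glaze_jar's own z axis and vertical above 0.5 rad).
It also fails if it takes over 58 s, if anything falls off the work surface, if the arm or the gripper's body presses on something with over 40 N, if the wrist force passes 120 N, or if a joint passes its speed limit or range.

## Working session

There is one attempt and no reset: what is moved stays moved. The work goes in short steps, Python scripts to look and compute and a tool call to move; the robot and the scene stay as the last step left them, time stands still between calls to the robot, and variables do not carry over. Pictures are saved under pics/ and viewed, at most 10 in all, crops included, and the job is handed in when it is done.

Besides the shell and the picture viewer there is one more tool, called by a JSON object that holds its "op" and its "data". arm_command: Moves the arm, as the interface text tells. Its arguments: {"type":"object","properties":{"rows":{"type":"array","items":{"type":"array","items":{"type":"number","minimum":-1,"maximum":1}}},"jaw":{"type":"number"},"newtons":{"type":"number"}},"required":["rows"]}

```bash
mkdir -p pics; ls
cat > h.py <<'E'
import numpy as np, cv2
from scipy.spatial.transform import Rotation as R
from station import ctrl
def ray(c,uv):
    K=np.array(c["K"]);d=np.array([c["k1"],0,0,0,0],float)
    # model: distorted = s*(1+k1 r^2)
    return cv2.undistortPoints(np.array(uv,float).reshape(-1,1,2),K,d).reshape(-1,2)
def pts(c,uv,depth=None,z=None):
    uv=np.array(uv,float).reshape(-1,2);n=ray(c,uv);Rm=cv2.Rodrigues(np.array(c["rvec"],float))[0];t=np.array(c["tvec"],float).ravel()
    d=np.c_[n,np.ones(len(n))]
    if z is None:
        if depth is None: depth=c["depth"][uv[:,1].round().astype(int),uv[:,0].round().astype(int)]
        return (d*np.asarray(depth)[:,None]-t)@Rm
    o=-t@Rm; w=d@Rm
    return o+w*((z-o[2])/w[:,2])[:,None]
def proj(c,P):
    return cv2.projectPoints(np.array(P,float).reshape(-1,3),np.array(c["rvec"],float),np.array(c["tvec"],float),np.array(c["K"]),np.array([c["k1"],0,0,0,0],float))[0].reshape(-1,2)
E
python3 - <<'E'
from h import *
for n in("side","top"):
    c=ctrl.capture(n);im=c["image"][:,:,::-1].copy()
    for k in["fence","ramp","light_bar","bar","wedge","tile","bead_bowl","clay_tub","glaze_jar","jig"]:
        for r in ctrl.regions_of(n,k)[:3]:
            m=r["pixels"];v,u=np.nonzero(m);ok=c["depth"][v,u]>0
            P=pts(c,np.c_[u,v][ok]) if ok.sum() else np.zeros((1,3))
            print(n,k,round(r["p"],2),np.round(r["location"]),m.sum(),np.median(P,0).round(),P.min(0).round(),P.max(0).round())
    cv2.imwrite(f"pics/{n}0.png",cv2.resize(im,None,fx=1.5,fy=1.5))
    np.savez(f"{n}0.npz",**{k:c[k] for k in("image","depth","K","k1","rvec","tvec")})
E
```

```text
pics
side fence 0.81 [290. 240.] 5862 [491.  71.  14.] [ 377. -497.   -3.] [716. 273. 181.]
side ramp 0.57 [290. 239.] 5813 [491.  71.  14.] [ 379. -441.   -3.] [687. 282. 181.]
side light_bar 0.81 [287. 236.] 5803 [491.  70.  14.] [ 377. -421.   -5.] [713. 269. 181.]
side bar 0.51 [268. 249.] 334 [529. 115.  28.] [476. -59.   9.] [615. 173. 178.]
side tile 0.69 [252. 200.] 490 [720. -60.  32.] [ 665. -104.    3.] [765.  -4.  54.]
side tile 0.64 [252. 179.] 161 [ 829. -201.    8.] [ 791. -242.    0.] [ 874. -160.   12.]
side tile 0.61 [349. 188.] 621 [ 501. -370.   13.] [ 437. -464.   -5.] [ 572. -314.   18.]
side bead_bowl 0.72 [254. 198.] 472 [718. -62.  32.] [ 665. -105.    3.] [765.  -4.  54.]
side clay_tub 0.88 [230. 232.] 1499 [685. 117.  19.] [607.  25.  -4.] [796. 205.  53.]
side glaze_jar 0.6 [241. 290.] 821 [466. 311.  66.] [443. 237.  -3.] [566. 329.  94.]
side jig 0.78 [292. 237.] 5854 [493.  67.  14.] [ 377. -497.   -5.] [723. 282. 181.]
top fence 0.78 [259. 230.] 7199 [521.  16.  16.] [ 381. -227.   -4.] [677. 220. 184.]
top ramp 0.93 [254. 230.] 7279 [521.  14.  16.] [
[... 205 characters left out ...]
.]
top tile 0.85 [284. 208.] 763 [588. -84.  23.] [ 536. -140.    9.] [640. -34. 170.]
top tile 0.64 [375. 240.] 1370 [ 503. -381.   14.] [ 434. -450.   -6.] [ 566. -317.   22.]
top tile 0.59 [325. 142.] 393 [ 830. -205.    9.] [ 788. -247.   -3.] [ 876. -164.   15.]
top bead_bowl 0.93 [278. 173.] 681 [719. -58.  29.] [ 667. -102.    2.] [762.  -9.  57.]
top clay_tub 0.75 [224. 179.] 1454 [683. 125.   5.] [608.  46.  -5.] [762. 206.  55.]
top clay_tub 0.24 [255. 231.] 7446 [521.  15.  16.] [ 380. -250.   -5.] [679. 227. 184.]
top glaze_jar 0.67 [170. 245.] 404 [480. 284.  90.] [449. 262.  -1.] [510. 322.  98.]
top jig 0.8 [256. 233.] 7349 [521.  14.  16.] [ 380. -250.   -5.] [677. 225. 184.]
```

Run:
```python
import cv2
a=cv2.imread("pics/top0.png");cv2.imwrite("pics/topc.png",cv2.resize(a[210:480,240:480],None,fx=2.2,fy=2.2,interpolation=2))
```

```text
(no output)
```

View pics/top0.png

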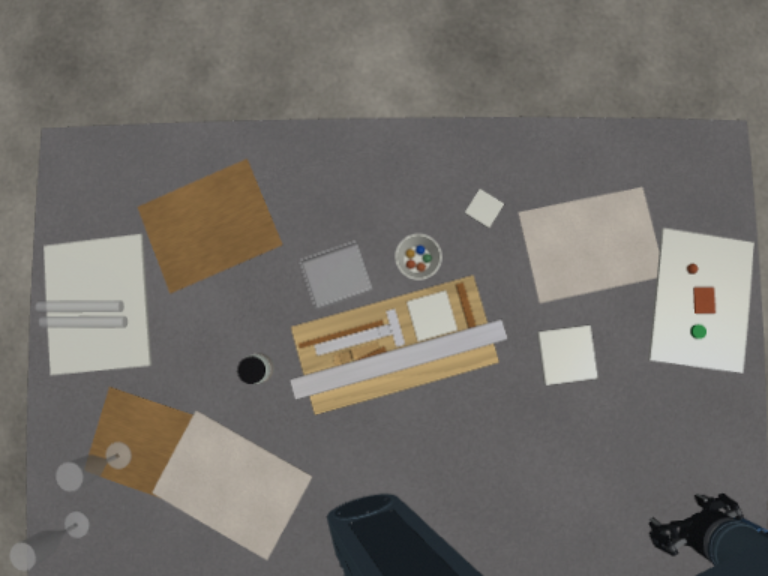

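View pics/side0.png

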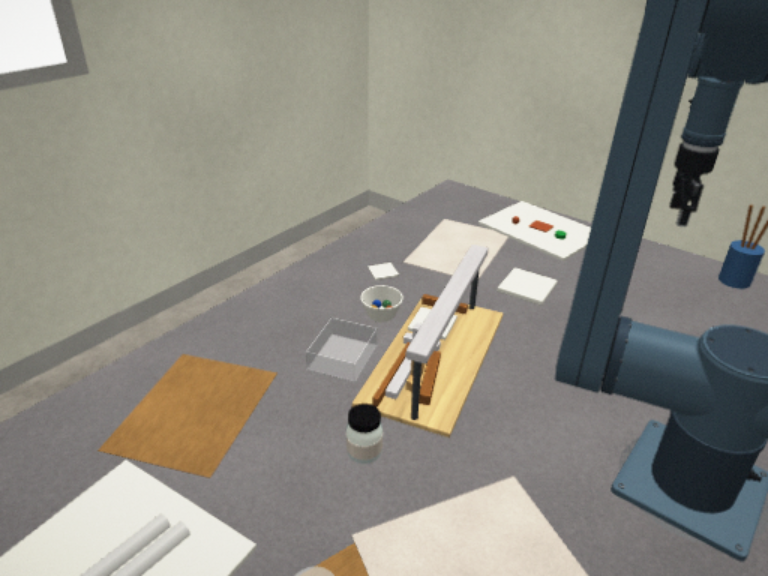

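View pics/topc.png

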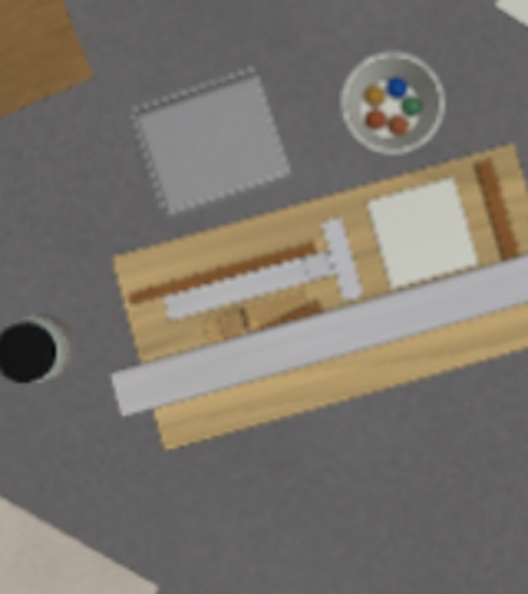

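The top view shows the jig with the bar, and the tile loose between the head and the fence at about (433,315) in the 768-px view. The fence is at (466,305), the light bar runs from (294,388) to (505,330), and the wedge's tab is near (345,355). The jar is at (252,369), the tub at (336,275) and the bowl at (418,257). The side view agrees. The tiles at (485,208) and (568,355) are the small and large look-alikes. Next I fit the jig's pose from its corners.

```bash
cat > fit.py <<'E'
from h import *
from scipy.optimize import least_squares
def load(n): 
    z=np.load(n+"0.npz"); return {k:z[k] if z[k].ndim else float(z[k]) for k in z.files}
def T(p,P):
    P=np.array(P,float).reshape(-1,3);c,s=np.cos(p[2]),np.sin(p[2])
    return np.c_[p[0]+c*P[:,0]-s*P[:,1],p[1]+s*P[:,0]+c*P[:,1],P[:,2]]
E
python3 - <<'E'
from fit import *
t,s=load("top"),load("side")
tp=[(-110,-210,12,194.2,217.9),(-110,210,12,316.1,183.9),(90,-210,12,210,275.8),(90,210,12,332,239),
(-4,-210,177,193.6,253.6),(36,-210,177,197.3,265.8),(-4,210,177,335.5,214),(36,210,177,338,227)]
sp=[(-110,-210,12,356/1.5,405/1.5),(90,-210,12,446/1.5,430/1.5),(90,210,12,503/1.5,308/1.5)]
def f(L):
    r=lambda p:np.concatenate([(proj(c,T(p,np.array(a)[:,:3]))-np.array(a)[:,3:]).ravel() for c,a in L])
    q=least_squares(r,[521,15,np.pi+.2],loss="soft_l1"); return q.x,r(q.x).reshape(-1,2)
for L in([(t,tp)],[(s,sp)],[(t,tp),(s,sp)]):
    x,r=f(L);print(x.round(3),r.round(1).tolist())
np.save("jig.npy",x)
print("grip",T(x,[-45,-30,62]),"tab",T(x,[-11.5,-120,80]))
for c,n in((t,"top"),(s,"side")):
    im=cv2.resize(c["image"][:,:,::-1],None,fx=4,fy=4,interpolation=2)
    def poly(P,col): cv2.polylines(im,[((proj(c,T(x,P))+.5)*4).astype(int)],True,col,1)
    poly([(-110,-210,12),(-110,210,12),(90,210,12),(90,-210,12)],(0,255,0))
    poly([(-4,-210,177),(-4,210,177),(36,210,177),(36,-210,177)],(0,0,255))
    for a,b,z in((-45,-30,82),(-11.5,-120,100)): poly([(a-11,b-11,z),(a+11,b-11,z),(a+11,b+11,z),(a-11,b+11,z)],(255,0,0))
    poly([(-100,165,32),(10,165,32)],(255,0,255));poly([(-85,5,28),(-5,5,28)],(255,255,0))
    u,v=(proj(c,T(x,[0,0,20]))[0]*4).astype(int);cv2.imwrite(f"pics/{n}fit.png",im[v-250:v+250,u-380:u+380])
# depth check: light bar top points, tile points
cam=t;v,u=np.mgrid[150:300,180:350].reshape(2,-1);P=pts(cam,np.c_[u,v]);
D=P-[x[0],x[1],0];cc,ss=np.cos(x[2]),np.sin(x[2]);J=np.c_[cc*D[:,0]+ss*D[:,1],-ss*D[:,0]+cc*D[:,1],D[:,2]]
for nm,m in(("lightbar",J[:,2]>165),("tab",(J[:,2]>92)&(J[:,2]<108)),("grip",(J[:,2]>75)&(J[:,2]<88))): print(nm,m.sum(),J[m].min(0).round(),np.median(J[m],0).round(),J[m].max(0).round())
E
```

```text
[517.255  -8.043   3.407] [[-0.1, -0.2], [0.1, -0.3], [-0.3, 0.8], [1.2, 3.1], [-0.5, -0.8], [-0.6, 0.7], [-0.3, -0.9], [1.2, -0.3]]
[518.573 -12.182   3.433] [[-1.2, -2.5], [5.1, 0.3], [-0.4, 1.1]]
[517.839  -8.169   3.41 ] [[-0.1, -0.2], [-0.0, -0.6], [-0.1, 0.8], [1.3, 2.7], [-0.4, -0.8], [-0.4, 0.7], [-0.3, -1.3], [1.2, -0.7], [-3.0, -2.7], [2.7, 1.3], [0.5, 2.3]]
grip [[553.28547709  32.67879411  62.        ]] tab [[497.14312132 110.59083354  80.        ]]
lightbar 2202 [ -34. -212.  165.] [ 12.  -2. 178.] [  34.  208. 1228.]
tab 53 [ -28. -114.   98.] [ -17. -103.  101.] [ -6. -93. 106.]
grip 54 [-56. -96.  79.] [-44. -14.  83.] [-17.  -3.  87.]
```

View pics/topfit.png

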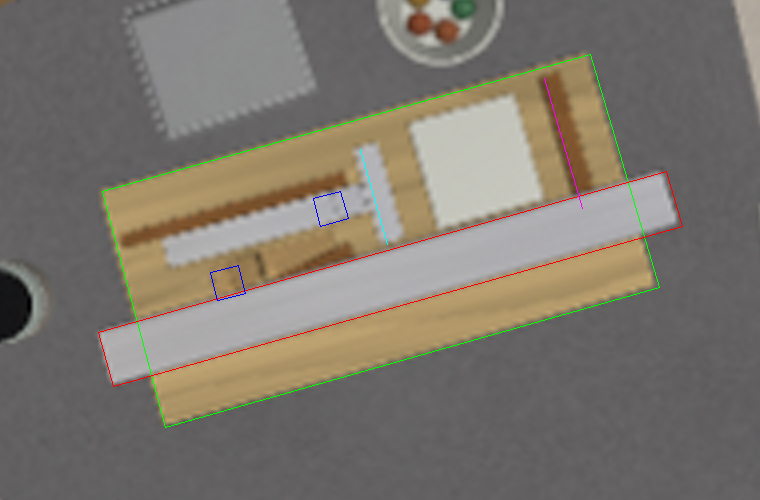

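```bash
cat >> fit.py <<'E'
x=np.load("jig.npy") if __import__("os").path.exists("jig.npy") else None
ax=lambda v:(T(x,v)-T(x,[0,0,0]))[0]
def target(g,lean,back=0,flip=1):
    """g: grasp point in jig frame; lean deg towards -x; back along tool z"""
    a=np.radians(lean);z=ax([np.sin(a),0,-np.cos(a)]);y=ax([0,flip,0]);Rm=np.c_[np.cross(y,z),y,z]
    return T(x,g)[0]-z*(6+back),R.from_matrix(Rm)
def delta(p,r):
    o=ctrl.observe();r0=R.from_quat(o["tcp_rot"]);d=r0.inv().apply(p-np.array(o["eef_pos"]))/120;w=(r0.inv()*r).as_rotvec()/(np.pi/2)
    print("cmd",d.round(3).tolist(),w.round(3).tolist());return d,w
def jig(p):
    D=np.array(p)-[x[0],x[1],0];c,s=np.cos(x[2]),np.sin(x[2]);return np.array([c*D[0]+s*D[1],-s*D[0]+c*D[1],D[2]])
def now():
    o=ctrl.observe();print(o["time_s"],"jig",jig(o["eef_pos"]).round(1),"q",np.round(o["joint_positions"],2),"F",np.round(o["ft_force"],1),"w",o["gripper_width"],o["grasp_force"])
E
python3 - <<'E'
from fit import *
now();o=ctrl.observe();print(R.from_quat(o["tcp_rot"]).as_matrix().round(2))
for f in(1,-1):
    p,r=target([-44,-13,66],25,110,f);print(p);delta(p,r)
E
```

```text
1.1 jig [405.9 397.3 256.3] q [-1.34  0.26  1.53 -0.    1.35 -0.2 ] F [-0.4 -0.2  0.1] w 0.9992609839396405 0.0
[[ 0.91  0.42 -0.  ]
 [ 0.42 -0.91 -0.  ]
 [-0.    0.   -1.  ]]
[604.0968019   29.00635667 171.1317033 ]
cmd [4.668, -2.682, 0.71] [0.023, -0.277, 0.104]
[604.0968019   29.00635667 171.1317033 ]
cmd [4.668, -2.682, 0.71] [0.41, 0.034, -1.851]
```

{"op": "arm_command", "data": {"rows": [[0.9, -0.5, -0.3, 0, 0, 0], [0.9, -0.5, -0.3, 0, 0, 0], [0.9, -0.5, -0.3, 0, 0, 0], [0.9, -0.5, -0.3, 0, 0, 0]], "jaw": 0.6, "newtons": 60}}

```text
time_s: 1.5
eef_pos: [306.4, -396.6, 294.1]
tcp_rot: [0.976, 0.218, 0.001, 0.001]
ft_force: [0.4, 0.6, -0.4]
gripper_width: 0.6
grasp_force: 0.0
```

{"op": "arm_command", "data": {"rows": [[0.94, -0.54, 0, 0, 0, 0], [0.94, -0.54, 0, 0, 0, 0], [0.94, -0.54, 0, 0, 0, 0], [0.94, -0.54, 0, 0, 0, 0]]}}

```text
time_s: 1.9
eef_pos: [380.7, -290.3, 292.2]
tcp_rot: [0.976, 0.218, 0.0, -0.0]
ft_force: [-0.5, -0.7, 0.1]
gripper_width: 0.6
grasp_force: 0.0
```

{"op": "arm_command", "data": {"rows": [[0.94, -0.54, 0, 0, 0, 0], [0.94, -0.54, 0, 0, 0, 0], [0.94, -0.54, 0, 0, 0, 0], [0.94, -0.54, 0, 0, 0, 0]]}}

```text
time_s: 2.3
eef_pos: [455.7, -184.9, 292.0]
tcp_rot: [0.976, 0.217, 0.0, -0.0]
ft_force: [-0.4, -0.8, -0.4]
gripper_width: 0.599
grasp_force: 0.0
```

{"op": "arm_command", "data": {"rows": [[0.94, -0.54, 0, 0, 0, 0], [0.94, -0.54, 0, 0, 0, 0], [0.94, -0.54, 0, 0, 0, 0], [0.94, -0.54, 0, 0, 0, 0]]}}

```text
time_s: 2.7
eef_pos: [530.8, -79.3, 291.7]
tcp_rot: [0.976, 0.217, 0.0, -0.0]
ft_force: [-1.1, -1.3, 0.1]
gripper_width: 0.601
grasp_force: 0.0
```

Run:
```python
from fit import *
now();p,r=target([-44,-13,66],25,140);delta(p,r)
```

```text
2.7 jig [  6.4  72.  291.7] q [-0.36  0.21  1.51  0.    1.42  0.78] F [-1.1 -1.3  0.1] w 0.6007112207859969 0.0
cmd [1.04, -0.541, 0.779] [0.023, -0.277, 0.106]
```

{"op": "arm_command", "data": {"rows": [[0.95, -0.5, 0, 0.02, -0.27, 0.1], [0.95, -0.5, 0, 0.02, -0.27, 0.1], [0.95, -0.5, 0, 0.02, -0.27, 0.1], [0.95, -0.5, 0, 0.02, -0.27, 0.1], [0.95, -0.5, 0.4, 0.02, -0.27, 0.1], [0.95, -0.5, 0.4, 0.02, -0.27, 0.1], [0.95, -0.5, 0.4, 0.02, -0.27, 0.1], [0.95, -0.5, 0.4, 0.02, -0.27, 0.1]]}}

```text
time_s: 3.5
eef_pos: [607.8, 20.7, 247.4]
tcp_rot: [0.969, 0.133, -0.207, 0.03]
ft_force: [0.4, 0.0, 1.1]
gripper_width: 0.598
grasp_force: 0.0
```

Run:
```python
from fit import *
now();p,r=target([-44,-13,66],25,40);delta(p,r)
```

```text
3.5 jig [-94.4  -4.  247.4] q [-0.07  0.63  1.05 -0.15  1.86  1.21] F [0.4 0.  1.1] w 0.5978748108979649 0.0
cmd [0.241, -0.081, 1.168] [0.004, -0.01, 0.002]
```

{"op": "arm_command", "data": {"rows": [[0.24, -0.08, 0.4, 0, -0.01, 0], [0.24, -0.08, 0.8, 0, -0.01, 0], [0.24, -0.08, 0.98, 0, -0.01, 0], [0.24, -0.08, 0.98, 0, -0.01, 0], [0.24, -0.08, 0.98, 0, -0.01, 0]]}}

```text
time_s: 4.0
eef_pos: [585.1, 24.6, 128.4]
tcp_rot: [0.967, 0.133, -0.214, 0.032]
ft_force: [1.1, 0.1, 0.1]
gripper_width: 0.605
grasp_force: 0.0
```

Run:
```python
from fit import *
c=ctrl.capture("top");im=cv2.resize(c["image"][:,:,::-1],None,fx=4,fy=4,interpolation=2)
s=ctrl.capture("side");im2=cv2.resize(s["image"][:,:,::-1],None,fx=4,fy=4,interpolation=2)
a=[]
for cc,i in((c,im),(s,im2)):
    u,v=(proj(cc,T(x,[-40,-20,80]))[0]*4).astype(int);a.append(i[v-280:v+280,u-200:u+200])
cv2.imwrite("pics/a1.png",np.hstack(a))
now();p,r=target([-44,-13,66],25,0);delta(p,r)
```

```text
4.1 jig [-74.4 -13.8 128.8] q [-0.07  0.68  1.25 -0.15  1.61  1.25] F [0.2 0.2 0.7] w 0.6002842708456008 0.0
cmd [-0.01, 0.003, 0.531] [0.005, -0.001, 0.003]
```

View pics/a1.png

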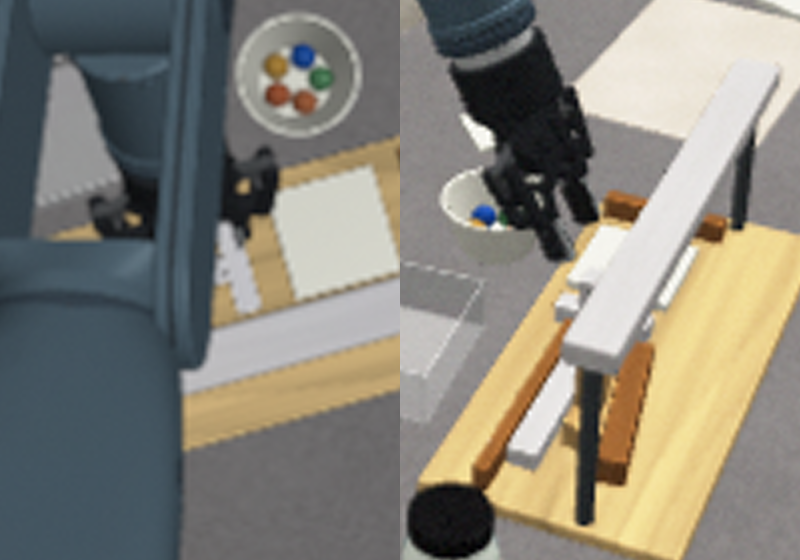

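Top (left half): the fingers straddle the stem behind the head, with the head at about (235,270). Side (right half): the leaning gripper is above the grip block, clear of the light bar. So I descend and grip.

{"op": "arm_command", "data": {"rows": [[0, 0, 0.2, 0, 0, 0], [0, 0, 0.35, 0, 0, 0], [0, 0, 0.45, 0, 0, 0], [0, 0, 0.53, 0, 0, 0], [0, 0, 0.53, 0, 0, 0]]}}

```text
time_s: 4.6
eef_pos: [557.4, 17.7, 67.6]
tcp_rot: [0.967, 0.134, -0.216, 0.031]
ft_force: [0.4, -0.9, -0.4]
gripper_width: 0.605
grasp_force: 0.0
```

{"op": "arm_command", "data": {"rows": [[0, 0, 0, 0, 0, 0], [0, 0, 0, 0, 0, 0], [0, 0, 0, 0, 0, 0], [0, 0, 0, 0, 0, 0], [0, 0, 0, 0, 0, 0], [0, 0, 0, 0, 0, 0]], "jaw": 0, "newtons": 60}}

```text
time_s: 5.2
eef_pos: [558.5, 17.9, 68.7]
tcp_rot: [0.967, 0.134, -0.215, 0.031]
ft_force: [1.2, 0.8, 5.0]
gripper_width: 0.252
grasp_force: 59.4
```

Run:
```python
from fit import *
now();o=ctrl.observe();p,r=target([-44,-13,66],25,0);delta(p,r);print(R.from_quat(o["tcp_rot"]).inv().apply(ax([0,1,0])).round(4))
```

```text
5.2 jig [-46.1 -14.4  68.7] q [-0.08  0.7   1.38 -0.15  1.47  1.26] F [1.2 0.8 5. ] w 0.25192683808295696 59.44247782230377
cmd [-0.007, 0.011, -0.022] [0.004, 0.001, 0.004]
[-0.0057  1.      0.0059]
```

{"op": "arm_command", "data": {"rows": [[0, 0.06, 0, 0, 0, 0], [0, 0.12, 0, 0, 0, 0], [0, 0.18, 0, 0, 0, 0], [0, 0.24, 0, 0, 0, 0], [0, 0.3, 0, 0, 0, 0], [0, 0.35, 0, 0, 0, 0], [0, 0.38, 0, 0, 0, 0], [0, 0.38, 0, 0, 0, 0]]}}

```text
time_s: 6.0
eef_pos: [570.8, -26.4, 68.7]
tcp_rot: [0.967, 0.134, -0.215, 0.031]
ft_force: [1.6, 0.3, 4.4]
gripper_width: 0.255
grasp_force: 59.5
```

{"op": "arm_command", "data": {"rows": [[0, 0.01, 0, 0, 0, 0], [0, 0.02, 0, 0, 0, 0], [0, 0.03, 0, 0, 0, 0], [0, 0.03, 0, 0, 0, 0]]}}

```text
time_s: 6.4
eef_pos: [571.5, -29.0, 68.7]
tcp_rot: [0.967, 0.134, -0.215, 0.031]
ft_force: [1.4, 2.6, 6.0]
gripper_width: 0.249
grasp_force: 59.6
```

Run:
```python
from fit import *
now();print(ax([0,1,0])@np.array(ctrl.observe()["ft_force"]))
```

```text
6.4 jig [-46.2  34.4  68.7] q [-0.14  0.72  1.35 -0.18  1.48  1.2 ] F [1.4 2.6 6. ] w 0.24923074717305724 59.58424687385559
-2.1595318039110154
```

Not at the fence yet; I push on gently.

{"op": "arm_command", "data": {"rows": [[0, 0.01, 0, 0, 0, 0], [0, 0.02, 0, 0, 0, 0], [0, 0.03, 0, 0, 0, 0], [0, 0.03, 0, 0, 0, 0]]}}

```text
time_s: 6.8
eef_pos: [572.2, -31.4, 68.7]
tcp_rot: [0.967, 0.134, -0.216, 0.03]
ft_force: [0.8, 6.1, 5.8]
gripper_width: 0.25
grasp_force: 59.7
```

{"op": "arm_command", "data": {"rows": [[0, 0.01, 0, 0, 0, 0], [0, 0.02, 0, 0, 0, 0], [0, 0.02, 0, 0, 0, 0]]}}

```text
time_s: 7.1
eef_pos: [572.2, -31.5, 68.7]
tcp_rot: [0.967, 0.134, -0.216, 0.029]
ft_force: [-0.9, 14.1, 7.5]
gripper_width: 0.249
grasp_force: 60.0
```

{"op": "arm_command", "data": {"rows": [[0, 0.01, 0, 0, 0, 0], [0, 0.02, 0, 0, 0, 0], [0, 0.02, 0, 0, 0, 0], [0, 0.02, 0, 0, 0, 0]]}}

```text
time_s: 7.5
eef_pos: [572.2, -31.6, 68.7]
tcp_rot: [0.967, 0.134, -0.217, 0.027]
ft_force: [-1.9, 21.9, 9.5]
gripper_width: 0.247
grasp_force: 60.3
```

Run:
```python
from fit import *
now();a=[]
for n in("top","side"):
    c=ctrl.capture(n);i=cv2.resize(c["image"][:,:,::-1],None,fx=4,fy=4,interpolation=2)
    u,v=(proj(c,T(x,[-40,90,40]))[0]*4).astype(int);a.append(i[v-220:v+220,u-200:u+200])
cv2.imwrite("pics/a2.png",np.hstack(a))
```

```text
7.5 jig [-46.2  37.   68.7] q [-0.15  0.72  1.35 -0.17  1.48  1.19] F [-1.9 21.9  9.5] w 0.24723768592962675 60.321210622787476
```

View pics/a2.png

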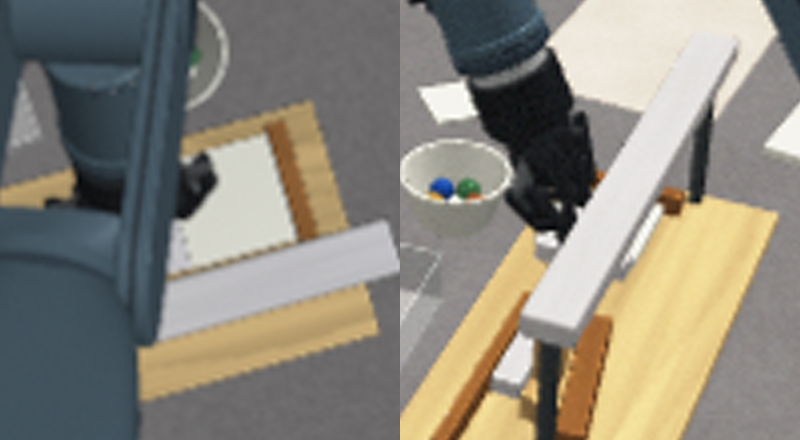

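The tile's right edge, at about (285,190) in the left half, lies flush along the fence, and the force rose to 22 N without motion. I relax the push, release and retract.

{"op": "arm_command", "data": {"rows": [[0, -0.02, 0, 0, 0, 0], [0, -0.04, 0, 0, 0, 0], [0, -0.04, 0, 0, 0, 0]]}}

```text
time_s: 7.9
eef_pos: [572.2, -31.4, 68.7]
tcp_rot: [0.967, 0.134, -0.216, 0.031]
ft_force: [0.6, 5.7, 6.5]
gripper_width: 0.253
grasp_force: 60.1
```

{"op": "arm_command", "data": {"rows": [[0, 0, 0, 0, 0, 0], [0, 0, 0, 0, 0, 0], [0, 0, 0, 0, 0, 0], [0, 0, 0, 0, 0, 0], [0, 0, -0.15, 0, 0, 0], [0, 0, -0.4, 0, 0, 0], [0, 0, -0.75, 0, 0, 0], [0, 0, -0.75, 0, 0, 0]], "jaw": 0.6}}

```text
time_s: 8.7
eef_pos: [612.8, -22.6, 154.4]
tcp_rot: [0.968, 0.134, -0.211, 0.033]
ft_force: [1.1, -0.2, 1.4]
gripper_width: 0.604
grasp_force: 0.0
```

Run:
```python
from fit import *
now()
for b in(90,40,0):
    p,r=target([-16.5,-104,84],38,b);print(jig(p).round());delta(p,r)
```

```text
8.7 jig [-87.7  39.  154.4] q [-0.13  0.7   1.15 -0.17  1.68  1.18] F [ 1.1 -0.2  1.4] w 0.6039362258731599 0.0
[ -76. -104.  160.]
cmd [-0.105, -1.192, -0.009] [0.006, -0.148, 0.002]
[ -45. -104.  120.]
cmd [-0.201, -1.197, 0.396] [0.006, -0.148, 0.002]
[ -20. -104.   89.]
cmd [-0.277, -1.2, 0.721] [0.006, -0.148, 0.002]
```

{"op": "arm_command", "data": {"rows": [[0, -0.3, 0, 0, 0, 0], [0, -0.6, 0, 0, -0.05, 0], [0, -1, 0, 0, -0.1, 0], [0, -1, 0, 0, -0.15, 0], [0, -1, 0, 0, -0.15, 0], [0, -1, 0, 0, -0.15, 0]]}}

```text
time_s: 9.3
eef_pos: [576.2, 92.5, 147.8]
tcp_rot: [0.935, 0.129, -0.328, 0.047]
ft_force: [0.1, -0.3, -1.2]
gripper_width: 0.602
grasp_force: 0.0
```

Run:
```python
from fit import *
now()
c=ctrl.capture("side");c=ctrl.capture("top")
for b in(90,40,0):
    p,r=target([-16.5,-104,84],38,b);delta(p,r)
# measure tab from both depth images
for n in("top","side"):
    c=ctrl.capture(n);v,u=np.mgrid[0:384,0:512].reshape(2,-1);k=c["depth"][v,u]>0;P=pts(c,np.c_[u,v][k])
    J=np.array([jig(q) for q in P[(abs(P[:,0]-500)<150)&(abs(P[:,1]-60)<150)]])
    for nm,x0,y0,z0,z1 in(("tab",-16,-104,60,106),("grip",-45,38,50,90)):
        m=(J[:,2]>z0)&(J[:,2]<z1)&(abs(J[:,0]-x0)<22)&(abs(J[:,1]-y0)<25)
        if m.sum(): print(n,nm,m.sum(),J[m].min(0).round(),np.median(J[m],0).round(),J[m].max(0).round())
```

```text
9.3 jig [-82.9 -81.7 147.8] q [ 0.05  0.82  1.05 -0.15  1.93  1.34] F [ 0.1 -0.3 -1.2] w 0.6020305340086403 0.0
cmd [-0.101, -0.192, -0.031] [0.004, 0.007, 0.002]
cmd [-0.096, -0.194, 0.385] [0.004, 0.007, 0.002]
cmd [-0.093, -0.196, 0.719] [0.004, 0.007, 0.002]
top tab 60 [ -28. -115.   64.] [ -17. -102.  100.] [ -6. -92. 106.]
top grip 51 [-56.  28.  71.] [-45.  38.  83.] [-34.  49.  87.]
side tab 11 [ -24. -120.   61.] [ -21. -117.   66.] [  -4. -103.   77.]
side grip 30 [-58.  23.  52.] [-51.  29.  80.] [-43.  48.  85.]
```

{"op": "arm_command", "data": {"rows": [[-0.1, -0.19, 0, 0, 0, 0], [-0.1, -0.19, 0.1, 0, 0, 0], [-0.1, -0.19, 0.3, 0, 0, 0], [-0.1, -0.19, 0.38, 0, 0, 0], [-0.1, -0.19, 0.38, 0, 0, 0]]}}

```text
time_s: 10.0
eef_pos: [532.4, 103.9, 120.7]
tcp_rot: [0.934, 0.129, -0.329, 0.046]
ft_force: [-0.2, 0.0, 0.4]
gripper_width: 0.598
grasp_force: 0.0
```

Run:
```python
from fit import *
now();p,r=target([-16.5,-104,84],38,0);delta(p,r);a=[]
for n in("top","side"):
    c=ctrl.capture(n);i=cv2.resize(c["image"][:,:,::-1],None,fx=4,fy=4,interpolation=2)
    u,v=(proj(c,T(x,[-20,-90,90]))[0]*4).astype(int);a.append(i[v-200:v+200,u-200:u+200])
cv2.imwrite("pics/a3.png",np.hstack(a))
```

```text
10.0 jig [ -43.8 -104.2  120.7] q [ 0.07  0.78  1.21 -0.14  1.82  1.38] F [-0.2  0.   0.4] w 0.597834156053165 0.0
cmd [0.014, -0.0, 0.331] [0.004, 0.009, 0.003]
```

View pics/a3.png

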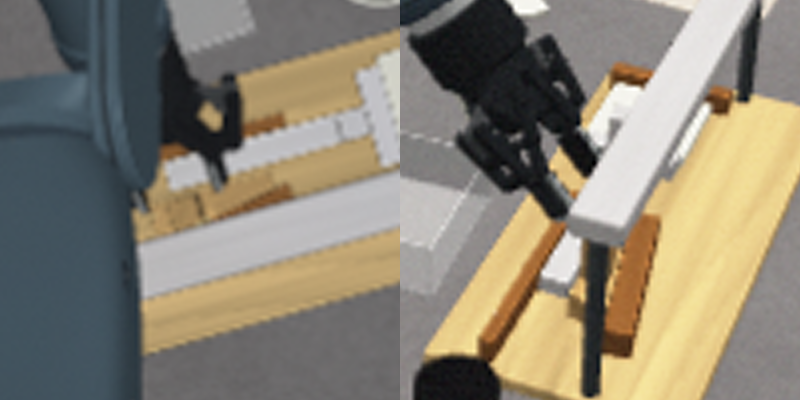

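The fingers, with tips at about (140,200) and (218,180), straddle the tab at (180,205). They are clear of the light bar. I go in and grip.

{"op": "arm_command", "data": {"rows": [[0.01, 0, 0.12, 0, 0, 0], [0.01, 0, 0.24, 0, 0, 0], [0.01, 0, 0.33, 0, 0, 0], [0.01, 0, 0.33, 0, 0, 0]]}}

```text
time_s: 10.5
eef_pos: [509.9, 97.9, 88.8]
tcp_rot: [0.934, 0.129, -0.329, 0.047]
ft_force: [0.3, -0.2, -0.1]
gripper_width: 0.603
grasp_force: 0.0
```

{"op": "arm_command", "data": {"rows": [[0, 0, 0, 0, 0, 0], [0, 0, 0, 0, 0, 0], [0, 0, 0, 0, 0, 0], [0, 0, 0, 0, 0, 0], [0, 0, 0, 0, 0, 0], [0, 0, 0, 0, 0, 0]], "jaw": 0}}

```text
time_s: 11.1
eef_pos: [511.5, 98.3, 89.9]
tcp_rot: [0.935, 0.129, -0.327, 0.047]
ft_force: [4.3, 1.7, 5.6]
gripper_width: 0.245
grasp_force: 59.7
```

Run:
```python
from fit import *
now();o=ctrl.observe();d=ax([-.174,.985,0]);print(R.from_quat(o["tcp_rot"]).inv().apply(d).round(4),d.round(3))
```

```text
11.1 jig [ -22.1 -104.3   89.9] q [ 0.06  0.77  1.3  -0.14  1.73  1.38] F [4.3 1.7 5.6] w 0.2445912940130229 59.692105650901794
[ 0.1317  0.9863 -0.1017] [ 0.429 -0.904  0.   ]
```

{"op": "arm_command", "data": {"rows": [[0.007, 0.05, -0.005, 0, 0, 0], [0.013, 0.1, -0.01, 0, 0, 0], [0.02, 0.15, -0.015, 0, 0, 0], [0.027, 0.2, -0.02, 0, 0, 0], [0.033, 0.25, -0.025, 0, 0, 0], [0.037, 0.28, -0.028, 0, 0, 0], [0.037, 0.28, -0.028, 0, 0, 0]]}}

```text
time_s: 11.8
eef_pos: [526.4, 67.1, 90.0]
tcp_rot: [0.935, 0.129, -0.327, 0.047]
ft_force: [5.0, 1.4, 6.4]
gripper_width: 0.246
grasp_force: 60.0
```

{"op": "arm_command", "data": {"rows": [[0.002, 0.015, -0.0015, 0, 0, 0], [0.004, 0.03, -0.003, 0, 0, 0], [0.004, 0.03, -0.003, 0, 0, 0]]}}

```text
time_s: 12.1
eef_pos: [527.3, 65.2, 89.9]
tcp_rot: [0.935, 0.129, -0.327, 0.046]
ft_force: [4.9, 6.2, 5.8]
gripper_width: 0.249
grasp_force: 60.0
```

Run:
```python
from fit import *
now();print(ax([-.174,.985,0])@np.array(ctrl.observe()["ft_force"]))
```

```text
12.1 jig [-28.5 -68.2  89.9] q [ 0.01  0.79  1.27 -0.16  1.74  1.34] F [4.9 6.2 5.8] w 0.24929477538354175 60.035303235054016
-3.508791103247536
```

{"op": "arm_command", "data": {"rows": [[0.001, 0.01, -0.001, 0, 0, 0], [0.003, 0.02, -0.002, 0, 0, 0], [0.004, 0.03, -0.003, 0, 0, 0], [0.004, 0.03, -0.003, 0, 0, 0]]}}

```text
time_s: 12.5
eef_pos: [527.8, 63.9, 89.9]
tcp_rot: [0.935, 0.13, -0.328, 0.044]
ft_force: [1.6, 13.0, 7.5]
gripper_width: 0.243
grasp_force: 60.2
```

Run:
```python
from fit import *
now();print(ax([-.174,.985,0])@np.array(ctrl.observe()["ft_force"]))
```

```text
12.5 jig [-28.7 -66.8  89.9] q [ 0.01  0.79  1.27 -0.16  1.74  1.33] F [ 1.6 13.   7.5] w 0.24327353764363488 60.16379714012146
-11.10207147484889
```

{"op": "arm_command", "data": {"rows": [[0.001, 0.01, -0.001, 0, 0, 0], [0.003, 0.02, -0.002, 0, 0, 0], [0.004, 0.03, -0.003, 0, 0, 0], [0.004, 0.03, -0.003, 0, 0, 0], [0.004, 0.03, -0.003, 0, 0, 0]]}}

```text
time_s: 13.0
eef_pos: [528.4, 62.5, 89.9]
tcp_rot: [0.934, 0.13, -0.329, 0.043]
ft_force: [-1.2, 18.7, 7.7]
gripper_width: 0.249
grasp_force: 60.4
```

Run:
```python
from fit import *
now();print(ax([-.174,.985,0])@np.array(ctrl.observe()["ft_force"]))
```

```text
13.0 jig [-28.9 -65.3  89.9] q [ 0.01  0.79  1.27 -0.16  1.74  1.33] F [-1.2 18.7  7.7] w 0.24869694940185166 60.35885274410248
-17.46071345803735
```

{"op": "arm_command", "data": {"rows": [[0.001, 0.01, -0.001, 0, 0, 0], [0.003, 0.02, -0.002, 0, 0, 0], [0.004, 0.03, -0.003, 0, 0, 0], [0.004, 0.03, -0.003, 0, 0, 0], [0.004, 0.03, -0.003, 0, 0, 0]]}}

```text
time_s: 13.5
eef_pos: [529.1, 61.0, 89.9]
tcp_rot: [0.934, 0.13, -0.33, 0.041]
ft_force: [-3.2, 26.4, 8.1]
gripper_width: 0.245
grasp_force: 60.5
```

{"op": "arm_command", "data": {"rows": [[0, -0.01, 0, 0, 0, 0], [-0.003, -0.025, 0.003, 0, 0, 0], [-0.003, -0.025, 0.003, 0, 0, 0]]}}

```text
time_s: 13.8
eef_pos: [529.0, 61.3, 89.9]
tcp_rot: [0.934, 0.13, -0.329, 0.044]
ft_force: [0.4, 17.0, 8.6]
gripper_width: 0.248
grasp_force: 60.7
```

Run:
```python
from fit import *
now();print(ax([-.174,.985,0])@np.array(ctrl.observe()["ft_force"]))
```

```text
13.8 jig [-29.1 -64.   89.9] q [ 0.01  0.79  1.27 -0.17  1.74  1.33] F [ 0.4 17.   8.6] w 0.2477680604539961 60.69285571575165
-15.179595287791827
```

{"op": "arm_command", "data": {"rows": [[0, -0.01, 0, 0, 0, 0], [-0.003, -0.025, 0.003, 0, 0, 0], [-0.003, -0.025, 0.003, 0, 0, 0]]}}

```text
time_s: 14.1
eef_pos: [528.8, 61.7, 89.9]
tcp_rot: [0.935, 0.13, -0.328, 0.045]
ft_force: [4.3, 8.1, 7.2]
gripper_width: 0.247
grasp_force: 60.7
```

{"op": "arm_command", "data": {"rows": [[0, 0, 0, 0, 0, 0], [0, 0, 0, 0, 0, 0], [0, 0, 0, 0, 0, 0], [0, 0, 0, 0, 0, 0], [0, 0, -0.15, 0, 0, 0], [0, 0, -0.4, 0, 0, 0], [0, 0, -0.8, 0, 0, 0], [0, 0, -0.8, 0, 0, 0]], "jaw": 0.6}}

```text
time_s: 14.9
eef_pos: [590.8, 76.4, 168.4]
tcp_rot: [0.936, 0.129, -0.323, 0.047]
ft_force: [1.0, -0.0, 0.1]
gripper_width: 0.597
grasp_force: 0.0
```

{"op": "arm_command", "data": {"rows": [[0, 0, -0.4, 0, 0, 0], [0, 0, -0.8, 0, 0, 0], [0, 0, -0.9, 0, 0, 0], [0, 0, -0.9, 0, 0, 0]]}}

```text
time_s: 15.3
eef_pos: [652.6, 94.7, 248.9]
tcp_rot: [0.935, 0.129, -0.327, 0.047]
ft_force: [-1.0, -0.2, -0.6]
gripper_width: 0.6
grasp_force: 0.0
```

Run:
```python
from fit import *
now();a=[]
for n in("top","side"):
    c=ctrl.capture(n);i=cv2.resize(c["image"][:,:,::-1],None,fx=4,fy=4,interpolation=2)
    u,v=(proj(c,T(x,[-20,20,60]))[0]*4).astype(int);a.append(i[v-220:v+220,u-300:u+300] if n=="top" else i[v-220:v+220,u-100:u+100])
    v,u=np.mgrid[0:384,0:512].reshape(2,-1);k=c["depth"][v,u]>0;P=pts(c,np.c_[u,v][k])
    J=np.array([jig(q) for q in P[(abs(P[:,0]-530)<150)&(abs(P[:,1]-20)<180)]])
    for nm,x0,y0,z0,z1 in(("tab",-24,-64,92,106),("grip",-45,38,75,90)):
        m=(J[:,2]>z0)&(J[:,2]<z1)&(abs(J[:,0]-x0)<22)&(abs(J[:,1]-y0)<25)
        if m.sum(): print(n,nm,m.sum(),J[m].min(0).round(),np.median(J[m],0).round(),J[m].max(0).round())
cv2.imwrite("pics/a4.png",np.hstack(a))
```

```text
15.3 jig [-157.2  -63.5  248.9] q [ 0.05  0.93  0.59 -0.19  2.28  1.27] F [-1.  -0.2 -0.6] w 0.6000584153200443 0.0
top tab 42 [-32. -76.  96.] [-22. -65. 101.] [-13. -54. 105.]
top grip 50 [-56.  25.  78.] [-44.  35.  83.] [-34.  46.  89.]
side grip 20 [-57.  20.  76.] [-51.  28.  81.] [-44.  47.  84.]
```

View pics/a4.png

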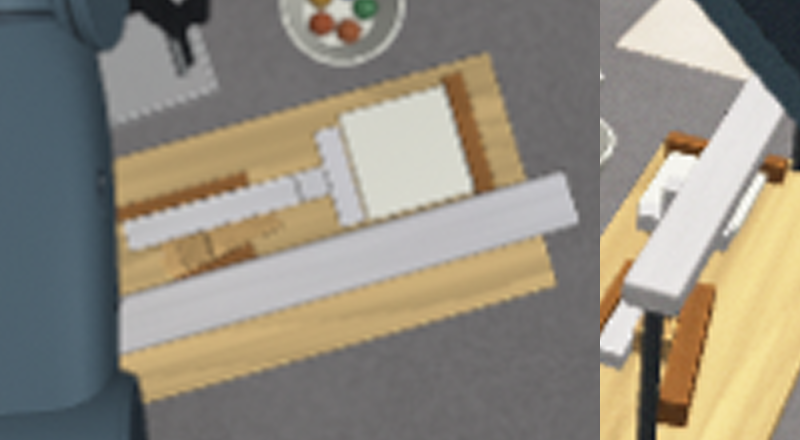

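The tile looks flush at the fence at (468,140), and the gripper is clear. There may be a thin gap between head and tile at (362,215), and the bar's depth reading moved about 1 px. I check it at subpixel level before handing in.

Run:
```python
from fit import *
c=ctrl.capture("top");g=c["image"].astype(np.float32)
def prof(xs,ys,z):
    P=np.array([[a,b,z] for b in ys for a in xs]);uv=proj(c,T(x,P)).astype(np.float32)
    s=cv2.remap(g,uv[:,0].reshape(len(ys),-1),uv[:,1].reshape(len(ys),-1),cv2.INTER_LINEAR);return s.mean(1)
for nm,xs,ys,z in(("head/tile z28",range(-82,-20,2),range(40,90,2),28),("tile/fence z22",range(-82,-30,2),range(150,186,2),22),("board end",range(-100,-20,4),range(198,222,2),12),("board -y/fence z32",range(-85,-30,2),range(156,190,2),32),("stem rear z28",range(-52,-38,2),range(-130,-96,2),28)):
    p=prof(xs,ys,z);print(nm);print([(y,int(a),int(b)) for y,a,b in zip(ys,p[:,0],p[:,2])])
```

```text
head/tile z28
[(40, 184, 141), (42, 183, 140), (44, 181, 139), (46, 174, 134), (48, 169, 142), (50, 173, 162), (52, 183, 183), (54, 193, 197), (56, 195, 199), (58, 196, 200), (60, 196, 200), (62, 196, 200), (64, 196, 200), (66, 195, 196), (68, 186, 178), (70, 175, 157), (72, 176, 155), (74, 190, 174), (76, 206, 196), (78, 213, 203), (80, 213, 203), (82, 213, 203), (84, 213, 203), (86, 213, 203), (88, 213, 203)]
tile/fence z22
[(150, 213, 203), (152, 213, 203), (154, 213, 203), (156, 213, 204), (158, 212, 202), (160, 193, 182), (162, 162, 143), (164, 138, 93), (166, 129, 56), (168, 134, 50), (170, 136, 51), (172, 135, 51), (174, 136, 51), (176, 140, 54), (178, 146, 64), (180, 157, 81), (182, 170, 97), (184, 179, 106)]
board end
[(198, 179, 107), (200, 180, 107), (202, 180, 107), (204, 177, 108), (206, 158, 105), (208, 135, 104), (210, 116, 105), (212, 109, 106), (214, 108, 107), (216, 108, 107), (218, 108, 107), (220, 109, 107)]
board -y/fence z32
[(156, 213, 203), (158, 202, 191), (160, 172, 157), (162, 144, 109), (164, 129, 64), (166, 132, 50), (168, 136, 51), (170, 135, 50), (172, 136, 51), (174, 138, 53), (176, 144, 60), (178, 153, 76), (180, 167, 93), (182, 176, 104), (184, 181, 108), (186, 182, 109), (188, 182, 109)]
stem rear z28
[(-130, 81, 77), (-128, 115, 87), (-126, 149, 98), (-124, 170, 109), (-122, 182, 132), (-120, 184, 159), (-118, 188, 182), (-116, 191, 192), (-114, 190, 192), (-112, 190, 192), (-110, 190, 192), (-108, 191, 192), (-106, 191, 192), (-104, 191, 193), (-102, 191, 193), (-100, 191, 193), (-98, 192, 193)]
```

The tile is home: its front edge is at 162.5 and the board end at 207.5, so the fit reads 2.5 mm low. The bar seems to have crept back 1–3 mm, too close to the 3.5 mm limit. I press it home again from behind with shut fingers, which can't drag it back on release, then press the wedge the same way.

Run:
```python
from fit import *
now()
for b in(80,0):
    p,r=target([-46,2,66],38,b);print(jig(p));delta(p,r)
```

```text
15.45 jig [-155.2  -63.7  246.3] q [ 0.05  0.93  0.6  -0.19  2.28  1.27] F [ 0.4 -0.3  0.7] w 0.6017645268784022 0.0
[-98.94688688   2.         133.76892481]
cmd [0.222, 0.542, 1.027] [0.004, 0.01, 0.003]
[-49.69396885   2.          70.72806452]
cmd [0.233, 0.538, 1.694] [0.004, 0.01, 0.003]
```

{"op": "arm_command", "data": {"rows": [[0.2, 0.3, 0, 0, 0, 0], [0.22, 0.54, 0.2, 0, 0, 0], [0.22, 0.54, 0.6, 0, 0, 0], [0.22, 0.54, 0.95, 0, 0, 0], [0.22, 0.54, 0.95, 0, 0, 0], [0.22, 0.54, 0.95, 0, 0, 0]], "jaw": 0}}

```text
time_s: 16.05
eef_pos: [618.5, 18.1, 141.9]
tcp_rot: [0.934, 0.129, -0.331, 0.046]
ft_force: [0.1, 1.0, -0.1]
gripper_width: 0.001
grasp_force: 0.0
```

Run:
```python
from fit import *
now()
p,r=target([-46,2,66],38,0);delta(p,r)
```

```text
16.05 jig [-104.     1.4  141.9] q [-0.04  0.89  0.93 -0.22  1.97  1.23] F [ 0.1  1.  -0.1] w 0.0012535396442612894 0.0
cmd [0.022, 0.002, 0.746] [0.003, 0.011, 0.003]
```

{"op": "arm_command", "data": {"rows": [[0.02, 0, 0.3, 0, 0, 0], [0.02, 0, 0.55, 0, 0, 0], [0.02, 0, 0.74, 0, 0, 0], [0.02, 0, 0.74, 0, 0, 0]]}}

```text
time_s: 16.45
eef_pos: [568.6, 3.5, 71.7]
tcp_rot: [0.934, 0.129, -0.329, 0.047]
ft_force: [0.7, 0.1, -0.6]
gripper_width: -0.002
grasp_force: 0.0
```

{"op": "arm_command", "data": {"rows": [[0, 0.02, 0, 0, 0, 0], [0, 0.04, 0, 0, 0, 0], [0, 0.04, 0, 0, 0, 0]]}}

```text
time_s: 16.75
eef_pos: [571.9, -1.4, 73.4]
tcp_rot: [0.935, 0.129, -0.327, 0.047]
ft_force: [-0.6, 0.1, -0.3]
gripper_width: 0.001
grasp_force: 0.0
```

{"op": "arm_command", "data": {"rows": [[0, 0.01, 0, 0, 0, 0], [0, 0.02, 0, 0, 0, 0], [0, 0.02, 0, 0, 0, 0]]}}

```text
time_s: 17.05
eef_pos: [571.0, -2.8, 72.5]
tcp_rot: [0.935, 0.129, -0.328, 0.046]
ft_force: [1.0, 3.6, 1.6]
gripper_width: -0.0
grasp_force: 1.7
```

{"op": "arm_command", "data": {"rows": [[0, 0.01, 0, 0, 0, 0], [0, 0.02, 0, 0, 0, 0], [0, 0.02, 0, 0, 0, 0]]}}

```text
time_s: 17.35
eef_pos: [571.5, -4.6, 72.4]
tcp_rot: [0.935, 0.13, -0.328, 0.046]
ft_force: [2.1, 7.2, 3.2]
gripper_width: 0.001
grasp_force: 2.8
```

{"op": "arm_command", "data": {"rows": [[0, 0.01, 0, 0, 0, 0], [0, 0.02, 0, 0, 0, 0], [0, 0.02, 0, 0, 0, 0]]}}

```text
time_s: 17.65
eef_pos: [571.8, -5.8, 72.4]
tcp_rot: [0.935, 0.13, -0.328, 0.045]
ft_force: [1.2, 10.3, 3.0]
gripper_width: -0.002
grasp_force: 4.9
```

{"op": "arm_command", "data": {"rows": [[0, 0.01, 0, 0, 0, 0], [0, 0.02, 0, 0, 0, 0], [0, 0.02, 0, 0, 0, 0]]}}

```text
time_s: 17.95
eef_pos: [571.8, -5.9, 72.5]
tcp_rot: [0.934, 0.13, -0.329, 0.043]
ft_force: [-0.1, 18.2, 4.8]
gripper_width: 0.001
grasp_force: 8.6
```

{"op": "arm_command", "data": {"rows": [[0, 0.01, 0, 0, 0, 0], [0, 0.02, 0, 0, 0, 0], [0, 0.02, 0, 0, 0, 0]]}}

```text
time_s: 18.25
eef_pos: [571.9, -6.0, 72.5]
tcp_rot: [0.934, 0.131, -0.329, 0.042]
ft_force: [-2.0, 25.3, 6.4]
gripper_width: -0.004
grasp_force: 12.3
```

The bar moved about 3 mm and stalled hard, so it is home again. I back off and press the wedge from behind.

{"op": "arm_command", "data": {"rows": [[0, -0.05, 0, 0, 0, 0], [0, -0.14, 0, 0, 0, 0], [0, -0.14, -0.2, 0, 0, 0], [0, -0.14, -0.5, 0, 0, 0], [0, -0.14, -0.8, 0, 0, 0], [0, -0.14, -0.8, 0, 0, 0]]}}

```text
time_s: 18.85
eef_pos: [629.6, 20.2, 150.6]
tcp_rot: [0.936, 0.129, -0.324, 0.048]
ft_force: [0.1, -1.0, 0.4]
gripper_width: -0.0
grasp_force: 0.0
```

Run:
```python
from fit import *
now()
for b in(80,0):
    p,r=target([-24,-98,84],38,b);print(jig(p));delta(p,r)
```

```text
18.85 jig [-115.3    2.2  150.6] q [-0.04  0.9   0.88 -0.22  2.    1.23] F [ 0.1 -1.   0.4] w -0.00022238651091065697 0.0
[-76.94688688 -98.         151.76892481]
cmd [-0.255, -0.838, 0.182] [0.006, 0.003, 0.002]
[-27.69396885 -98.          88.72806452]
cmd [-0.251, -0.844, 0.849] [0.006, 0.003, 0.002]
```

{"op": "arm_command", "data": {"rows": [[-0.1, -0.4, 0, 0, 0, 0], [-0.25, -0.84, 0, 0, 0, 0], [-0.25, -0.84, 0.2, 0, 0, 0], [-0.25, -0.84, 0.45, 0, 0, 0], [-0.25, -0.84, 0.7, 0, 0, 0], [-0.25, -0.84, 0.84, 0, 0, 0], [-0.25, -0.84, 0.84, 0, 0, 0], [-0.25, -0.84, 0.84, 0, 0, 0]]}}

```text
time_s: 19.65
eef_pos: [514.7, 93.1, 86.5]
tcp_rot: [0.934, 0.129, -0.329, 0.047]
ft_force: [-0.2, 0.5, 0.1]
gripper_width: 0.004
grasp_force: 0.4
```

{"op": "arm_command", "data": {"rows": [[0.003, 0.02, -0.002, 0, 0, 0], [0.006, 0.04, -0.004, 0, 0, 0], [0.007, 0.05, -0.005, 0, 0, 0], [0.007, 0.05, -0.005, 0, 0, 0]]}}

```text
time_s: 20.05
eef_pos: [518.3, 88.4, 86.8]
tcp_rot: [0.934, 0.129, -0.329, 0.046]
ft_force: [-0.3, 5.8, 2.2]
gripper_width: -0.001
grasp_force: 2.4
```

{"op": "arm_command", "data": {"rows": [[0.002, 0.015, -0.002, 0, 0, 0], [0.004, 0.03, -0.003, 0, 0, 0], [0.004, 0.03, -0.003, 0, 0, 0]]}}

```text
time_s: 20.35
eef_pos: [519.8, 85.9, 86.9]
tcp_rot: [0.935, 0.129, -0.328, 0.045]
ft_force: [-0.8, 8.6, 3.6]
gripper_width: -0.0
grasp_force: 3.7
```

Run:
```python
from fit import *
now();print(ax([-.174,.985,0])@np.array(ctrl.observe()["ft_force"]))
```

```text
20.35 jig [-26.8 -90.2  86.9] q [ 0.04  0.79  1.28 -0.15  1.73  1.36] F [-0.8  8.6  3.6] w -4.542538371493065e-05 3.651374503970146
-8.153632972101569
```

{"op": "arm_command", "data": {"rows": [[0.002, 0.015, -0.002, 0, 0, 0], [0.004, 0.03, -0.003, 0, 0, 0], [0.004, 0.03, -0.003, 0, 0, 0]]}}

```text
time_s: 20.65
eef_pos: [520.3, 84.9, 87.1]
tcp_rot: [0.934, 0.13, -0.329, 0.043]
ft_force: [-3.2, 15.8, 4.2]
gripper_width: -0.003
grasp_force: 8.3
```

{"op": "arm_command", "data": {"rows": [[0.002, 0.01, -0.001, 0, 0, 0], [0.004, 0.02, -0.002, 0, 0, 0], [0.004, 0.02, -0.002, 0, 0, 0]]}}

```text
time_s: 20.95
eef_pos: [520.5, 84.6, 87.1]
tcp_rot: [0.934, 0.13, -0.33, 0.042]
ft_force: [-6.0, 22.4, 5.7]
gripper_width: 0.001
grasp_force: 11.5
```

{"op": "arm_command", "data": {"rows": [[0.002, 0.01, -0.001, 0, 0, 0], [0.004, 0.02, -0.002, 0, 0, 0], [0.004, 0.02, -0.002, 0, 0, 0], [0.004, 0.02, -0.002, 0, 0, 0]]}}

```text
time_s: 21.35
eef_pos: [520.8, 83.7, 87.1]
tcp_rot: [0.934, 0.13, -0.331, 0.041]
ft_force: [-7.8, 27.3, 7.3]
gripper_width: -0.001
grasp_force: 13.9
```

Run:
```python
from fit import *
now();print(ax([-.174,.985,0])@np.array(ctrl.observe()["ft_force"]))
```

```text
21.35 jig [-27.2 -87.8  87.1] q [ 0.04  0.79  1.28 -0.14  1.74  1.35] F [-7.8 27.3  7.3] w -0.0008434182024828175 13.932621732383268
-28.021006812773827
```

{"op": "arm_command", "data": {"rows": [[-0.005, -0.05, 0.004, 0, 0, 0], [-0.01, -0.14, 0.01, 0, 0, 0], [-0.01, -0.14, -0.2, 0, 0, 0], [-0.01, -0.14, -0.5, 0, 0, 0], [-0.01, -0.14, -0.9, 0, 0, 0], [-0.01, -0.14, -0.9, 0, 0, 0]]}}

```text
time_s: 21.95
eef_pos: [587.9, 111.6, 175.8]
tcp_rot: [0.936, 0.129, -0.323, 0.048]
ft_force: [-0.5, 0.3, -0.1]
gripper_width: 0.001
grasp_force: 0.0
```

{"op": "arm_command", "data": {"rows": [[0, 0, -0.4, 0, 0, 0], [0, 0, -0.7, 0, 0, 0], [0, 0, -0.7, 0, 0, 0], [0, 0, -0.7, 0, 0, 0], [0, 0, -0.7, 0, 0, 0]]}}

```text
time_s: 22.45
eef_pos: [633.2, 125.4, 235.2]
tcp_rot: [0.934, 0.129, -0.33, 0.047]
ft_force: [0.9, 0.0, -0.4]
gripper_width: 0.003
grasp_force: 0.0
```

Run:
```python
from fit import *
now()
c=ctrl.capture("top");g=c["image"].astype(np.float32)
def prof(xs,ys,z):
    P=np.array([[a,b,z] for b in ys for a in xs]);uv=proj(c,T(x,P)).astype(np.float32)
    return cv2.remap(g,uv[:,0].reshape(len(ys),-1),uv[:,1].reshape(len(ys),-1),cv2.INTER_LINEAR).mean(1)
for nm,xs,ys,z in(("head/tile z28",range(-82,-20,2),range(46,90,2),28),("tile/fence z22",range(-82,-30,2),range(154,176,2),22),("stem rear z28",range(-52,-38,2),range(-130,-106,2),28)):
    p=prof(xs,ys,z);print(nm,[(y,int(b)) for y,b in zip(ys,p[:,2])])
v,u=np.mgrid[0:384,0:512].reshape(2,-1);k=c["depth"][v,u]>0;P=pts(c,np.c_[u,v][k])
J=np.array([jig(q) for q in P[(abs(P[:,0]-530)<150)&(abs(P[:,1]-20)<180)]])
for nm,x0,y0,z0,z1 in(("tab",-24,-64,92,106),("grip",-45,38,75,90)):
    m=(J[:,2]>z0)&(J[:,2]<z1)&(abs(J[:,0]-x0)<22)&(abs(J[:,1]-y0)<25)
    if m.sum(): print(nm,m.sum(),J[m].min(0).round(),np.median(J[m],0).round(),J[m].max(0).round())
i=cv2.resize(c["image"][:,:,::-1],None,fx=4,fy=4,interpolation=2);u,v=(proj(c,T(x,[-20,20,60]))[0]*4).astype(int);cv2.imwrite("pics/a5.png",i[v-220:v+220,u-300:u+300])
```

```text
22.45 jig [-146.6  -98.3  235.2] q [ 0.09  0.9   0.67 -0.15  2.23  1.33] F [ 0.9  0.  -0.4] w 0.0029069980054359616 0.0
head/tile z28 [(46, 134), (48, 152), (50, 174), (52, 193), (54, 198), (56, 199), (58, 199), (60, 200), (62, 199), (64, 197), (66, 185), (68, 159), (70, 135), (72, 144), (74, 173), (76, 195), (78, 202), (80, 202), (82, 202), (84, 202), (86, 202), (88, 202)]
tile/fence z22 [(154, 203), (156, 203), (158, 201), (160, 181), (162, 142), (164, 92), (166, 56), (168, 50), (170, 51), (172, 51), (174, 51)]
stem rear z28 [(-130, 112), (-128, 112), (-126, 111), (-124, 122), (-122, 147), (-120, 173), (-118, 190), (-116, 191), (-114, 191), (-112, 191), (-110, 192), (-108, 192)]
tab 41 [-32. -76.  95.] [-22. -65. 101.] [-13. -55. 105.]
grip 51 [-56.  23.  78.] [-45.  34.  83.] [-34.  45.  88.]
```

View pics/a5.png

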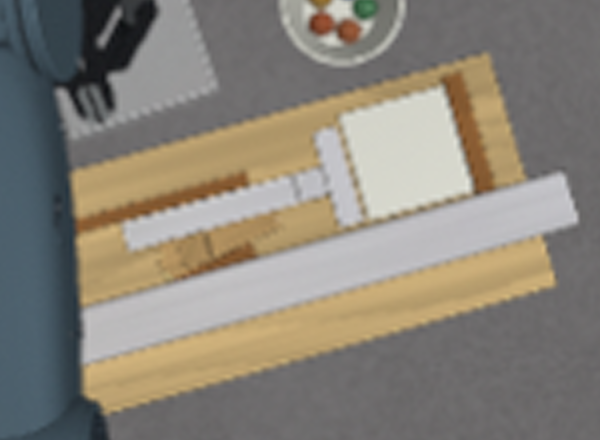

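The tile is flush with the fence at (465,140), but the head at (350,175) has crept back about 3 mm again. The wedge springs back on release and drags the bar with it. So the bar's push has to come last: with the wedge jammed, I press the bar home and back off slowly.

Run:
```python
from fit import *
for b in(80,0):
    p,r=target([-46,-1,66],38,b);delta(p,r)
```

```text
cmd [0.22, 0.807, 0.912] [0.004, 0.01, 0.003]
cmd [0.231, 0.803, 1.579] [0.004, 0.01, 0.003]
```

{"op": "arm_command", "data": {"rows": [[0.22, 0.4, 0, 0, 0, 0], [0.22, 0.8, 0, 0, 0, 0], [0.22, 0.8, 0.3, 0, 0, 0], [0.22, 0.8, 0.6, 0, 0, 0], [0.22, 0.8, 0.9, 0, 0, 0], [0.22, 0.8, 0.9, 0, 0, 0], [0.22, 0.8, 0.9, 0, 0, 0]]}}

```text
time_s: 23.2
eef_pos: [613.8, 20.3, 136.0]
tcp_rot: [0.934, 0.129, -0.33, 0.046]
ft_force: [-0.1, 0.8, 0.2]
gripper_width: -0.002
grasp_force: 0.0
```

{"op": "arm_command", "data": {"rows": [[0.01, 0, 0.25, 0, 0, 0], [0.01, 0, 0.5, 0, 0, 0], [0.01, 0, 0.66, 0, 0, 0], [0.01, 0, 0.66, 0, 0, 0]]}}

```text
time_s: 23.6
eef_pos: [567.9, 7.1, 73.5]
tcp_rot: [0.934, 0.129, -0.329, 0.047]
ft_force: [0.6, -0.3, -0.4]
gripper_width: -0.001
grasp_force: 0.0
```

{"op": "arm_command", "data": {"rows": [[0, 0.02, 0, 0, 0, 0], [0, 0.04, 0, 0, 0, 0], [0, 0.06, 0, 0, 0, 0], [0, 0.06, 0, 0, 0, 0]]}}

```text
time_s: 24.0
eef_pos: [571.1, -0.2, 74.7]
tcp_rot: [0.935, 0.129, -0.327, 0.047]
ft_force: [0.5, 0.1, 0.1]
gripper_width: 0.001
grasp_force: 0.0
```

{"op": "arm_command", "data": {"rows": [[0, 0.01, 0, 0, 0, 0], [0, 0.02, 0, 0, 0, 0], [0, 0.02, 0, 0, 0, 0]]}}

```text
time_s: 24.3
eef_pos: [570.9, -1.6, 74.2]
tcp_rot: [0.935, 0.129, -0.328, 0.046]
ft_force: [-0.3, 3.0, 1.9]
gripper_width: 0.001
grasp_force: 1.7
```

{"op": "arm_command", "data": {"rows": [[0, 0.01, 0, 0, 0, 0], [0, 0.02, 0, 0, 0, 0], [0, 0.02, 0, 0, 0, 0]]}}

```text
time_s: 24.6
eef_pos: [571.4, -3.5, 74.2]
tcp_rot: [0.935, 0.13, -0.328, 0.046]
ft_force: [1.1, 4.9, 2.6]
gripper_width: 0.003
grasp_force: 2.7
```

{"op": "arm_command", "data": {"rows": [[0, 0.01, 0, 0, 0, 0], [0, 0.02, 0, 0, 0, 0], [0, 0.02, 0, 0, 0, 0]]}}

```text
time_s: 24.9
eef_pos: [572.0, -5.2, 74.2]
tcp_rot: [0.935, 0.13, -0.328, 0.046]
ft_force: [0.8, 7.3, 1.6]
gripper_width: 0.0
grasp_force: 3.6
```

{"op": "arm_command", "data": {"rows": [[0, 0.01, 0, 0, 0, 0], [0, 0.02, 0, 0, 0, 0], [0, 0.03, 0, 0, 0, 0], [0, 0.03, 0, 0, 0, 0]]}}

```text
time_s: 25.3
eef_pos: [572.1, -5.8, 74.3]
tcp_rot: [0.934, 0.13, -0.329, 0.043]
ft_force: [-1.3, 17.0, 4.8]
gripper_width: 0.003
grasp_force: 8.5
```

```bash
cat > meas.py <<'E'
from fit import *
def meas():
    now();c=ctrl.capture("top");g=c["image"].astype(np.float32)
    def prof(xs,ys,z):
        P=np.array([[a,b,z] for b in ys for a in xs]);uv=proj(c,T(x,P)).astype(np.float32)
        return cv2.remap(g,uv[:,0].reshape(len(ys),-1),uv[:,1].reshape(len(ys),-1),cv2.INTER_LINEAR).mean(1)
    for nm,xs,ys,z in(("head/tile z28",range(-40,-20,2),range(60,80,2),28),("stem rear z28",range(-52,-38,2),range(-130,-106,2),28),("tab z100",range(-28,-16,2),range(-84,-40,2),100)):
        p=prof(xs,ys,z);print(nm,[(y,int(b)) for y,b in zip(ys,p[:,2])])
meas()
E
python3 meas.py
```

```text
25.3 jig [-53.   12.1  74.3] q [-0.08  0.86  1.15 -0.22  1.77  1.24] F [-1.3 17.   4.8] w 0.002754608548899296 8.548707962036133
head/tile z28 [(60, 198), (62, 199), (64, 200), (66, 200), (68, 198), (70, 192), (72, 189), (74, 191), (76, 198), (78, 203)]
stem rear z28 [(-130, 94), (-128, 94), (-126, 94), (-124, 94), (-122, 95), (-120, 95), (-118, 94), (-116, 94), (-114, 95), (-112, 94), (-110, 94), (-108, 94)]
tab z100 [(-84, 95), (-82, 95), (-80, 95), (-78, 95), (-76, 95), (-74, 95), (-72, 95), (-70, 95), (-68, 95), (-66, 95), (-64, 95), (-62, 95), (-60, 95), (-58, 95), (-56, 95), (-54, 95), (-52, 95), (-50, 95), (-48, 95), (-46, 95), (-44, 96), (-42, 95)]
```

{"op": "arm_command", "data": {"rows": [[0, -0.01, 0, 0, 0, 0], [0, -0.03, 0, 0, 0, 0], [0, -0.05, 0, 0, 0, 0], [0, -0.07, 0, 0, 0, 0], [0, -0.07, 0, 0, 0, 0]]}}

```text
time_s: 25.85
eef_pos: [570.5, -2.4, 73.9]
tcp_rot: [0.934, 0.129, -0.329, 0.047]
ft_force: [0.6, 2.3, 1.7]
gripper_width: 0.0
grasp_force: 1.1
```

{"op": "arm_command", "data": {"rows": [[0, -0.02, 0, 0, 0, 0], [0, -0.04, 0, 0, 0, 0], [0, -0.06, 0, 0, 0, 0], [0, -0.06, 0, 0, 0, 0], [0, -0.06, 0, 0, 0, 0]]}}

```text
time_s: 26.35
eef_pos: [568.8, 4.7, 74.0]
tcp_rot: [0.934, 0.129, -0.328, 0.047]
ft_force: [-0.9, -0.2, 0.4]
gripper_width: -0.005
grasp_force: 0.0
```

```bash
python3 meas.py
```

```text
26.35 jig [-52.6   1.   74. ] q [-0.06  0.86  1.16 -0.22  1.76  1.26] F [-0.9 -0.2  0.4] w -0.0049320386404667895 0.0
head/tile z28 [(60, 200), (62, 200), (64, 199), (66, 193), (68, 173), (70, 150), (72, 151), (74, 174), (76, 196), (78, 204)]
stem rear z28 [(-130, 94), (-128, 94), (-126, 94), (-124, 94), (-122, 94), (-120, 94), (-118, 94), (-116, 94), (-114, 94), (-112, 95), (-110, 94), (-108, 94)]
tab z100 [(-84, 94), (-82, 94), (-80, 94), (-78, 95), (-76, 95), (-74, 95), (-72, 95), (-70, 96), (-68, 95), (-66, 95), (-64, 95), (-62, 95), (-60, 95), (-58, 96), (-56, 96), (-54, 95), (-52, 95), (-50, 94), (-48, 94), (-46, 93), (-44, 91), (-42, 89)]
```

The cause is clear. With N on the flank, the ramp pushes the wedge out with about 0.17 N, and only the friction of wedge and bar together (1.2 + 1.5 N) resists. Any jam above about 15 N therefore springs back and carries the bar along, so I pushed the wedge too hard. The mend is to loosen the wedge a little, press the bar home, then press the wedge with about 11 N only.

{"op": "arm_command", "data": {"rows": [[0, 0, -0.2, 0, 0, 0], [0, 0, -0.5, 0, 0, 0], [0, 0, -0.7, 0, 0, 0], [0, 0, -0.7, 0, 0, 0], [0, 0, -0.7, 0, 0, 0]]}}

```text
time_s: 26.9
eef_pos: [619.2, 19.2, 139.1]
tcp_rot: [0.935, 0.129, -0.328, 0.047]
ft_force: [0.3, 0.1, -0.7]
gripper_width: 0.001
grasp_force: 0.0
```

Run:
```python
from fit import *
now()
for b in(80,0):
    p,r=target([-22,-30,84],38,b);delta(p,r)
```

```text
26.9 jig [-105.     0.5  139.1] q [-0.04  0.89  0.93 -0.22  1.97  1.24] F [ 0.3  0.1 -0.7] w 0.0014594380541598003 0.0
cmd [-0.26, -0.256, 0.072] [0.004, 0.008, 0.003]
cmd [-0.252, -0.26, 0.739] [0.004, 0.008, 0.003]
```

{"op": "arm_command", "data": {"rows": [[-0.25, -0.26, 0, 0, 0, 0], [-0.25, -0.26, 0.1, 0, 0, 0], [-0.25, -0.26, 0.35, 0, 0, 0], [-0.25, -0.26, 0.6, 0, 0, 0], [-0.25, -0.26, 0.74, 0, 0, 0], [-0.25, -0.26, 0.74, 0, 0, 0]]}}

```text
time_s: 27.5
eef_pos: [531.2, 27.3, 86.6]
tcp_rot: [0.933, 0.129, -0.332, 0.046]
ft_force: [-0.3, -0.8, -0.9]
gripper_width: 0.0
grasp_force: 0.0
```

{"op": "arm_command", "data": {"rows": [[-0.005, -0.04, 0.004, 0, 0, 0], [-0.01, -0.07, 0.007, 0, 0, 0], [-0.013, -0.1, 0.01, 0, 0, 0], [-0.013, -0.1, 0.01, 0, 0, 0]]}}

```text
time_s: 27.9
eef_pos: [530.2, 39.1, 89.5]
tcp_rot: [0.935, 0.13, -0.328, 0.047]
ft_force: [0.3, -0.3, 1.3]
gripper_width: 0.001
grasp_force: 0.5
```

{"op": "arm_command", "data": {"rows": [[-0.003, -0.02, 0.002, 0, 0, 0], [-0.005, -0.04, 0.004, 0, 0, 0], [-0.005, -0.04, 0.004, 0, 0, 0]]}}

```text
time_s: 28.2
eef_pos: [527.8, 43.4, 89.2]
tcp_rot: [0.935, 0.129, -0.328, 0.047]
ft_force: [0.6, 0.6, 1.9]
gripper_width: -0.002
grasp_force: 1.2
```

Run:
```python
from fit import *
now();print(ax([-.174,.985,0])@np.array(ctrl.observe()["ft_force"]))
```

```text
28.2 jig [-23.3 -47.1  89.2] q [-0.01  0.78  1.28 -0.18  1.73  1.31] F [0.6 0.6 1.9] w -0.0023425777453453555 1.2203091569244862
-0.3019917437222187
```

{"op": "arm_command", "data": {"rows": [[-0.003, -0.02, 0.002, 0, 0, 0], [-0.005, -0.04, 0.004, 0, 0, 0], [-0.005, -0.04, 0.004, 0, 0, 0], [-0.003, 0.05, 0.004, 0, 0, 0], [-0.003, 0.05, -0.2, 0, 0, 0], [0, 0.05, -0.5, 0, 0, 0], [0, 0.05, -0.8, 0, 0, 0], [0, 0.05, -0.8, 0, 0, 0]]}}

```text
time_s: 29.0
eef_pos: [590.2, 53.4, 166.8]
tcp_rot: [0.936, 0.129, -0.325, 0.047]
ft_force: [0.5, -0.3, -0.2]
gripper_width: -0.003
grasp_force: 0.0
```

Run:
```python
from fit import *
now()
for b in(80,0):
    p,r=target([-46,-6,66],38,b);delta(p,r)
```

```text
29.0 jig [-86.1 -40.2 166.8] q [-0.    0.81  1.01 -0.19  1.96  1.28] F [ 0.5 -0.3 -0.2] w -0.003267778828490906 0.0
cmd [0.254, 0.285, 0.152] [0.005, 0.004, 0.002]
cmd [0.258, 0.279, 0.818] [0.005, 0.004, 0.002]
```

{"op": "arm_command", "data": {"rows": [[0.25, 0.28, 0, 0, 0, 0], [0.25, 0.28, 0.15, 0, 0, 0], [0.25, 0.28, 0.4, 0, 0, 0], [0.25, 0.28, 0.65, 0, 0, 0], [0.25, 0.28, 0.81, 0, 0, 0], [0.25, 0.28, 0.81, 0, 0, 0]]}}

```text
time_s: 29.6
eef_pos: [557.0, 10.4, 66.9]
tcp_rot: [0.933, 0.129, -0.332, 0.046]
ft_force: [-0.4, 0.0, -0.6]
gripper_width: -0.003
grasp_force: 0.0
```

{"op": "arm_command", "data": {"rows": [[0, 0.04, 0, 0, 0, 0], [0, 0.07, 0, 0, 0, 0], [0, 0.1, 0, 0, 0, 0], [0, 0.13, 0, 0, 0, 0], [0, 0.13, 0, 0, 0, 0]]}}

```text
time_s: 30.1
eef_pos: [565.2, -3.6, 69.9]
tcp_rot: [0.935, 0.129, -0.328, 0.046]
ft_force: [0.7, 3.6, 2.2]
gripper_width: -0.003
grasp_force: 2.2
```

{"op": "arm_command", "data": {"rows": [[0, 0.015, 0, 0, 0, 0], [0, 0.03, 0, 0, 0, 0], [0, 0.03, 0, 0, 0, 0]]}}

```text
time_s: 30.4
eef_pos: [565.4, -4.6, 70.0]
tcp_rot: [0.935, 0.13, -0.328, 0.045]
ft_force: [-0.2, 11.1, 3.3]
gripper_width: 0.005
grasp_force: 5.2
```

{"op": "arm_command", "data": {"rows": [[0, 0.015, 0, 0, 0, 0], [0, 0.03, 0, 0, 0, 0], [0, 0.03, 0, 0, 0, 0]]}}

```text
time_s: 30.7
eef_pos: [566.2, -6.0, 70.3]
tcp_rot: [0.935, 0.13, -0.328, 0.043]
ft_force: [0.3, 19.7, 7.3]
gripper_width: -0.003
grasp_force: 8.2
```

```bash
python3 meas.py
```

```text
30.7 jig [-47.2  10.7  70.3] q [-0.08  0.86  1.18 -0.22  1.75  1.25] F [ 0.3 19.7  7.3] w -0.002572988389963521 8.22068676352501
head/tile z28 [(60, 198), (62, 199), (64, 200), (66, 200), (68, 199), (70, 193), (72, 188), (74, 190), (76, 196), (78, 203)]
stem rear z28 [(-130, 94), (-128, 94), (-126, 94), (-124, 94), (-122, 94), (-120, 94), (-118, 94), (-116, 94), (-114, 94), (-112, 94), (-110, 94), (-108, 94)]
tab z100 [(-84, 94), (-82, 94), (-80, 94), (-78, 94), (-76, 94), (-74, 94), (-72, 94), (-70, 94), (-68, 94), (-66, 94), (-64, 94), (-62, 94), (-60, 94), (-58, 94), (-56, 94), (-54, 94), (-52, 94), (-50, 95), (-48, 95), (-46, 95), (-44, 95), (-42, 95)]
```

{"op": "arm_command", "data": {"rows": [[0, -0.02, 0, 0, 0, 0], [0, -0.05, 0, 0, 0, 0], [0, -0.08, 0, 0, 0, 0], [0, -0.12, 0, 0, 0, 0], [0, -0.12, 0, 0, 0, 0]]}}

```text
time_s: 31.25
eef_pos: [562.0, 3.3, 69.0]
tcp_rot: [0.934, 0.129, -0.329, 0.047]
ft_force: [-0.6, 0.3, 0.3]
gripper_width: -0.0
grasp_force: 0.0
```

{"op": "arm_command", "data": {"rows": [[0, -0.04, -0.1, 0, 0, 0], [0, -0.04, -0.4, 0, 0, 0], [0, -0.04, -0.7, 0, 0, 0], [0, -0.04, -0.7, 0, 0, 0], [0, -0.04, -0.7, 0, 0, 0]]}}

```text
time_s: 31.75
eef_pos: [612.5, 22.2, 135.4]
tcp_rot: [0.935, 0.129, -0.327, 0.047]
ft_force: [-0.4, 0.0, -0.1]
gripper_width: -0.001
grasp_force: 0.0
```

Run:
```python
from meas import *
for b in(80,0):
    p,r=target([-22,-108,84],38,b);delta(p,r)
```

```text
31.75 jig [-99.3  -4.2 135.4] q [-0.04  0.88  0.96 -0.21  1.95  1.24] F [-0.4  0.  -0.1] w -0.0012755372370906036 0.0
head/tile z28 [(60, 199), (62, 200), (64, 200), (66, 200), (68, 199), (70, 192), (72, 189), (74, 191), (76, 198), (78, 204)]
stem rear z28 [(-130, 101), (-128, 100), (-126, 100), (-124, 101), (-122, 101), (-120, 101), (-118, 101), (-116, 101), (-114, 101), (-112, 100), (-110, 101), (-108, 101)]
tab z100 [(-84, 102), (-82, 102), (-80, 103), (-78, 102), (-76, 101), (-74, 101), (-72, 101), (-70, 100), (-68, 99), (-66, 96), (-64, 93), (-62, 90), (-60, 87), (-58, 83), (-56, 78), (-54, 76), (-52, 76), (-50, 82), (-48, 89), (-46, 92), (-44, 93), (-42, 92)]
cmd [-0.238, -0.865, 0.004] [0.004, 0.009, 0.003]
cmd [-0.229, -0.869, 0.671] [0.004, 0.009, 0.003]
```

The bar stays home with the wedge loose. Now I press the wedge in gently, to about 11 N.

{"op": "arm_command", "data": {"rows": [[-0.12, -0.45, -0.1, 0, 0, 0], [-0.23, -0.9, -0.1, 0, 0, 0], [-0.23, -0.9, 0.1, 0, 0, 0], [-0.23, -0.9, 0.3, 0, 0, 0], [-0.23, -0.9, 0.5, 0, 0, 0], [-0.23, -0.9, 0.67, 0, 0, 0], [-0.23, -0.9, 0.67, 0, 0, 0]]}}

```text
time_s: 32.5
eef_pos: [509.4, 105.9, 86.9]
tcp_rot: [0.933, 0.129, -0.332, 0.046]
ft_force: [-0.4, 0.6, 0.4]
gripper_width: 0.001
grasp_force: 0.0
```

{"op": "arm_command", "data": {"rows": [[0.004, 0.03, -0.003, 0, 0, 0], [0.008, 0.06, -0.006, 0, 0, 0], [0.012, 0.09, -0.009, 0, 0, 0], [0.012, 0.09, -0.009, 0, 0, 0]]}}

```text
time_s: 32.9
eef_pos: [518.9, 95.9, 89.6]
tcp_rot: [0.935, 0.129, -0.328, 0.047]
ft_force: [0.3, -0.3, -1.0]
gripper_width: -0.001
grasp_force: 0.0
```

{"op": "arm_command", "data": {"rows": [[0.003, 0.02, -0.002, 0, 0, 0], [0.005, 0.04, -0.004, 0, 0, 0], [0.005, 0.04, -0.004, 0, 0, 0]]}}

```text
time_s: 33.2
eef_pos: [520.3, 91.7, 89.2]
tcp_rot: [0.935, 0.129, -0.328, 0.047]
ft_force: [0.3, -0.2, 0.1]
gripper_width: 0.001
grasp_force: 0.0
```

```bash
cat > f.py <<'E'
from fit import *
now();print(ax([-.174,.985,0])@np.array(ctrl.observe()["ft_force"]))
E
python3 f.py
```

```text
33.2 jig [-28.8 -95.7  89.2] q [ 0.05  0.78  1.28 -0.14  1.74  1.37] F [ 0.3 -0.2  0.1] w 0.0008408158084108519 0.0024611945991637185
0.27539480569871555
```

{"op": "arm_command", "data": {"rows": [[0.002, 0.015, -0.002, 0, 0, 0], [0.004, 0.03, -0.003, 0, 0, 0], [0.004, 0.03, -0.003, 0, 0, 0]]}}

```text
time_s: 33.5
eef_pos: [521.3, 89.3, 89.2]
tcp_rot: [0.934, 0.129, -0.329, 0.046]
ft_force: [0.0, 5.4, 1.3]
gripper_width: 0.001
grasp_force: 2.2
```

{"op": "arm_command", "data": {"rows": [[0.002, 0.01, -0.001, 0, 0, 0], [0.003, 0.02, -0.002, 0, 0, 0], [0.003, 0.02, -0.002, 0, 0, 0]]}}

```text
time_s: 33.8
eef_pos: [521.8, 88.3, 89.2]
tcp_rot: [0.934, 0.13, -0.329, 0.045]
ft_force: [-2.1, 8.8, 2.5]
gripper_width: 0.001
grasp_force: 4.6
```

```bash
python3 f.py
```

```text
33.8 jig [-29.3 -92.   89.2] q [ 0.05  0.79  1.27 -0.14  1.74  1.37] F [-2.1  8.8  2.5] w 0.0011500256254122236 4.640307426452637
-8.849824021580499
```

{"op": "arm_command", "data": {"rows": [[0.001, 0.006, -0.001, 0, 0, 0], [0.001, 0.012, -0.001, 0, 0, 0], [0.001, 0.012, -0.001, 0, 0, 0], [0.001, 0.012, -0.001, 0, 0, 0]]}}

```text
time_s: 34.2
eef_pos: [522.0, 87.9, 89.2]
tcp_rot: [0.934, 0.13, -0.329, 0.045]
ft_force: [-1.7, 12.0, 3.0]
gripper_width: 0.002
grasp_force: 6.2
```

```bash
python3 f.py
```

```text
34.2 jig [-29.4 -91.5  89.2] q [ 0.05  0.79  1.27 -0.14  1.75  1.36] F [-1.7 12.   3. ] w 0.002030789052728367 6.154057681560516
-11.578725055501117
```

{"op": "arm_command", "data": {"rows": [[-0.003, -0.02, 0.002, 0, 0, 0], [-0.005, -0.05, 0.004, 0, 0, 0], [-0.01, -0.12, 0.008, 0, 0, 0], [-0.01, -0.12, -0.1, 0, 0, 0], [-0.01, -0.12, -0.4, 0, 0, 0], [-0.01, -0.12, -0.8, 0, 0, 0], [-0.01, -0.12, -0.8, 0, 0, 0]]}}

```text
time_s: 34.9
eef_pos: [580.4, 116.0, 169.4]
tcp_rot: [0.936, 0.129, -0.323, 0.047]
ft_force: [0.5, 1.0, -1.0]
gripper_width: -0.001
grasp_force: 0.0
```

{"op": "arm_command", "data": {"rows": [[0, 0, -0.4, 0, 0, 0], [0, 0, -0.8, 0, 0, 0], [0, 0, -0.8, 0, 0, 0], [0, 0, -0.8, 0, 0, 0], [0, 0, -0.8, 0, 0, 0]]}}

```text
time_s: 35.4
eef_pos: [633.0, 131.7, 238.0]
tcp_rot: [0.934, 0.129, -0.33, 0.047]
ft_force: [0.6, -0.4, 0.2]
gripper_width: -0.002
grasp_force: 0.0
```

```bash
python3 meas.py
```

```text
35.4 jig [-148.1 -104.4  238. ] q [ 0.09  0.9   0.66 -0.15  2.24  1.34] F [ 0.6 -0.4  0.2] w -0.0015058779962711006 0.0
head/tile z28 [(60, 198), (62, 199), (64, 199), (66, 199), (68, 197), (70, 190), (72, 186), (74, 189), (76, 196), (78, 203)]
stem rear z28 [(-130, 112), (-128, 112), (-126, 112), (-124, 112), (-122, 111), (-120, 120), (-118, 143), (-116, 169), (-114, 188), (-112, 191), (-110, 191), (-108, 191)]
tab z100 [(-84, 98), (-82, 98), (-80, 95), (-78, 90), (-76, 85), (-74, 85), (-72, 86), (-70, 86), (-68, 86), (-66, 87), (-64, 88), (-62, 89), (-60, 89), (-58, 85), (-56, 77), (-54, 73), (-52, 78), (-50, 89), (-48, 94), (-46, 95), (-44, 94), (-42, 93)]
```

The bar now stays home: its rear edge is at -117.5 and there is no gap at the tile. The wedge is seated and the arm is clear, so I hand in.

```bash
python3 -c "
from station import ctrl
print(ctrl.sign_off())"
```

```text
the job is handed in; nothing more can be done
None
```

I handed the job in at about 35 s: the tile is home against the fence, the wedge went in with about 11.6 N of push, and the arm is clear; the jam force couldn't be measured and no verdict came back.

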